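# Raise the torch stand to its upper hole and lay the torch in it

## Robot

A 7-joint arm with a two-finger parallel gripper is mounted at the origin on a cart in front of the work surface, level with it; the furniture and walls round the work are solid. World frame = base frame: x ahead of the robot, y to its left, z up, the work surface at z = 0. Lengths are in m, angles in rad, forces in N, time in s.
With the tool pointing down it reaches from about 0.4 to 0.9 m from the base axis. Payload 5.6 kg.
Tool frame: the origin (TCP) lies at the centre of the arm's flange, where the gripper is bolted on; the fingertips stand 190 mm ahead of it and the grasp point (between the pads) lies 171 mm ahead of it (ctrl.tip_extent is the distance from the TCP to the fingertips, in m); z points along the fingers, y is the direction in which the jaws open and shut (so a half turn about z gives the same grasp; the last joint's range is limited). The gripper opens to 92 mm and grips with 3 to 60 N. Pads are 20 mm wide; open, the fingers measure 128 mm over their backs; the gripper's body (75 mm by 189 mm) begins 69 mm behind the grasp point.
Start: joints at [1.233, 0.468, -0.012, 1.603, 0.006, 1.071, -0.056], TCP at [0.189, -0.622, 0.405] pointing down, gripper open.
Joint ranges: [-2.53, 2.53], [-0.31, 2.02], [-1.57, 1.55], [0.28, 2.44], [-1.29, 4.43], [0.15, 1.84], [-2.92, 2.92]. Speed limits (rad/s): [2.57, 2.57, 3.14, 3.14, 3.14, 3.14, 3.14].

## Interface

Orientations are given as a unit quaternion [x, y, z, w].
In Python, from bench import ctrl gives the robot as it stands.
- The arm moves only by the tool move_arm, never from a script. Its argument "targets" is a list of rows, each an object with "travel": the shift along the tool's x, y, z in m, a list of three; "yaw": the turn about the tool's z in rad. A call has 1 to 8 rows; each row is the pose to reach, as a shift and turn from the pose commanded when the call began, along the tool's axes at that moment; what a row does not reach only later rows make up. A row lasts 1/10 s, in which the tool goes at most 50 mm and 8.59 degrees, less where a joint would pass 70% of its speed; a pose out of reach is approached as far as the arm can. A call with a gripper value outside its range is refused whole. "gripper" is the finger opening in m, from 0 to 0.0919, set as the call begins (left out, the last holds). The fingers move at their own pace and stop on an object; "squeeze" is the grip in N (left out, the last holds). Time passes only in rows, so rows that repeat a pose let the fingers close. It gives the time, the measured TCP pose, the force and the opening at its end, in the units of the state.
- ctrl.read_state(): the state, without advancing time (a new reading comes with each control period).
- ctrl.camera(name): name is "scene" or "top" or "wrist"; returns a dict with "frame" (420x560x3 uint8, red, green, blue), "mtx" (3x3 intrinsics, pixels), "k1" (the pictures are not rectified: a ray, as slopes to the right and down, at radius r is drawn at 1 + k1 r^2 times it, then the intrinsics apply), "xyz" and "rotation" of the camera in the world; the wrist camera has in their place "T_tool_cam" (4x4, takes a point from camera to tool coordinates, whose origin is the TCP and whose axes are the flange's). Camera axes: x right, y down, z forward; pixel columns grow to the right and rows downward; lengths in m; the calibration is good to about 2 mm. A picture is of the moment at which its call begins: read the wrist's pose just before it. There is no depth.
- ctrl.job_done(): hands the job in, once; it reports no verdict.
The state is a dict: "t": time; "qpos": joint angles; "joint_velocities": joint speeds; "effort": joint torques, N m; "eef_pos": TCP position; "tool_rot": TCP orientation; "wrist_force": force on the tool from outside, world axes, zero at the start; "moment": the same for the moment, N m; "width": opening from 0.0 (shut) to 1.0 (fully open).
Only numpy, scipy, OpenCV 4.12 (cv2) and the standard library are available. Lean on these libraries where they do the work, as an engineer would, in place of code of your own. Each camera call takes 0.05 s, during which the arm holds its last target.

## Task

The light source for the eye model sits too low. Pinch the brass spring button of the telescopic stand in, slide the sleeve up until the button pops out through the next hole, stopping gently there without wrenching it against the catch; then lay the torch with the green ring centred along the cradle on top, its green lens end towards the eye model (the side away from where the torch lay), and leave everything else where it is.

Things in the scene. Friction and masses are not known exactly. Their poses are not given: they have to be found in the camera images.
- stand: telescopic stand, fixed to the table: grey foot plate 112 (x) x 96 (y) x 10 mm, upright dark inner post 27 mm square. Origin on the table under the post's axis, z up. The brass button sits in the post's -x side (towards the robot), its axis 75 mm above the origin; the sleeve rides on the post.
- sleeve: light grey square tube 32 x 32 mm, 2 mm wall, over the post, 0.3 kg; it cannot turn and slides stiffly (5 N friction). Origin on its axis level with the hole in which the button starts; top (cradle foot) 31 mm above. The next hole (both 12.6 mm) lies 25 to 35 mm below in the same face; the spacing differs from stand to stand, so only the pop tells it is reached.
- button: domed brass spring button, 11 mm across, 6 mm out of the sleeve's -x face. Origin on the post's axis, x inward. Spring: 2 N out, 4 N flush. A 25 to 35 N grip across the sleeve, one pad on the button, presses it flush. Out, it locks the sleeve (0.8 mm play each way). Over 18 N between it and the sleeve spoils the catch.
- lift (a joint): height of the sleeve, m: 0 with its first hole centred on the button, 0.025 to 0.035 (by the stand) at the next. With the button flush, a pull of 12 to 20 N in the first 6 mm drives its dome under the hole's edge; then the sleeve slides with about 8 N, weight included, until the button pops and stops it dead.
- pin (a joint): how far the button is pressed in, m: 0 fully out (popped), 0.006 flush with the sleeve's face, 0.008 under the sleeve's wall. It cannot pop out where a finger covers the hole.
- cradle (a point): where the torch's axis belongs: middle of the V cradle on the sleeve, 55 mm above the sleeve's origin. The cradle runs along y, 54 mm long, 28 mm wide over all (x); its rubber-faced cheeks end 10 mm below this point. The torch's lens must point to its -y.
- torch: black laser torch with a green ring at the lens end, 104 mm long, 32 mm across, 0.12 kg, lying on its side on the table left of the stand; it can roll. Origin on the table under its middle; y along it, the lens at its -y end.
- torch_mid (a point): middle of the torch on its axis, 16 mm above the table at the start.
- torch_lens (a point): centre of the torch's lens (green ring end), 52 mm from the middle.
- safety_glasses: yellow laser safety glasses, about 59 x 126 x 44 mm, near the front edge; a bystander, origin at its underside.
- lens: hand lens with a black handle, 62 x 148 x 9 mm, lying behind the optical rail; a bystander, origin at its underside.
- tape: roll of magenta tape, 52 mm across, 28 mm high; a bystander, origin at its underside.
- crystal: amethyst specimen, 58 x 80 x 42 mm; a bystander, origin at its underside.
- ore: brown limonite specimen, 40 x 56 x 26 mm; a bystander, origin at its underside.
- dish: round glass dish, 89 mm across, 16 mm high, near the front edge; a bystander, origin at its underside.
- charger_block: black charger block, 42 x 62 x 30 mm, by the lamp; a bystander, origin at its underside.
- slim_carton: slim white carton, 173 x 29 x 26 mm, behind the optical rail; a bystander, origin at its underside.
- red_pencil: red pencil, 171 mm long, near the front edge; a bystander, origin at its underside.
Things that resemble listed ones, but are neither listed nor needed, are in the scene too. What is shaped like the torch but white is not meant.

How it is judged:
By the outcome, as a careful person would: the job done as asked, in the order asked, and still so for the second after the job is handed in, with the robot touching nothing.
It also fails if it takes over 72 s, if anything falls off the work surface, if the arm or the gripper's body presses on something with over 40 N, if the wrist force passes 120 N, or if a joint passes its speed limit or range.

## Working session

There is one attempt and no reset: what is moved stays moved. The work goes in short steps, Python scripts to look and compute and a tool call to move; the robot and the scene stay as the last step left them, time stands still between calls to the robot, and variables do not carry over. Pictures are saved under pics/ and viewed, and the job is handed in when it is done.

Besides the shell and the picture viewer there is one more tool, called after ">>>" in YAML: its name, and indented under it one key for each argument. move_arm: Moves the arm, as the interface text tells. Its arguments: {"type":"object","properties":{"targets":{"type":"array","items":{"type":"object","properties":{"travel":{"type":"array","items":{"type":"number"}},"yaw":{"type":"number"}}}},"gripper":{"type":"number"},"squeeze":{"type":"number"}},"required":["targets"]}

```bash
ls; mkdir -p pics; cat > h.py <<'E'
import numpy as np, cv2
from bench import ctrl
from scipy.spatial.transform import Rotation as R
def snap(name,fn):
    s=ctrl.read_state(); c=ctrl.camera(name)
    cv2.imwrite('pics/'+fn,c['frame'][:,:,::-1])
    if name=='wrist':
        T=np.eye(4);T[:3,:3]=R.from_quat(s['tool_rot']).as_matrix();T[:3,3]=s['eef_pos']
        W=T@np.array(c['T_tool_cam']);c['xyz']=W[:3,3];c['rotation']=W[:3,:3]
    np.save('pics/'+fn[:-4]+'.npy',dict(c),allow_pickle=True)
    return c
def load(fn): return np.load('pics/'+fn+'.npy',allow_pickle=True).item()
def rotm(c):
    r=np.array(c['rotation']);return r if r.shape==(3,3) else R.from_quat(r).as_matrix()
def ray(c,u,v):
    K=np.array(c['mtx']); d=np.array([c['k1'],0,0,0,0],float)
    p=cv2.undistortPoints(np.array([[[u,v]]],float),K,d)[0,0]
    return np.array(c['xyz']),rotm(c)@np.array([p[0],p[1],1.])
def plane(c,u,v,z):
    o,d=ray(c,u,v); return o+d*(z-o[2])/d[2]
def planex(c,u,v,x):
    o,d=ray(c,u,v); return o+d*(x-o[0])/d[0]
def proj(c,P):
    K=np.array(c['mtx']); q=rotm(c).T@(np.array(P,float)-np.array(c['xyz']))
    return cv2.projectPoints(q.reshape(1,3),np.zeros(3),np.zeros(3),K,np.array([c['k1'],0,0,0,0],float))[0][0,0]
def tri(c1,p1,c2,p2):
    o1,d1=ray(c1,*p1);o2,d2=ray(c2,*p2)
    t=np.linalg.lstsq(np.array([d1,-d2]).T,o2-o1,rcond=None)[0]
    a=o1+d1*t[0];b=o2+d2*t[1];return (a+b)/2,np.linalg.norm(a-b)
E
python3 - <<'E'
from h import *
for n in('scene','top','wrist'):
    c=snap(n,n+'0.png'); print(n,np.round(c['xyz'],3),np.round(c['mtx'],1).tolist(),c['k1'],np.round(rotm(c),3).tolist())
print(c.get('T_tool_cam')); print(ctrl.read_state(),ctrl.tip_extent)
E
```

```text
pics
scene [ 0.04  -0.724  1.285] [[459.2, 0.0, 274.9], [0.0, 459.2, 212.1], [0.0, 0.0, 1.0]] -0.09903556664882589 [[0.827, -0.427, 0.365], [-0.561, -0.648, 0.514], [0.018, -0.631, -0.776]]
top [0.397 0.048 1.536] [[500.7, 0.0, 278.5], [0.0, 500.7, 217.6], [0.0, 0.0, 1.0]] -0.011672672683357239 [[-0.027, -0.991, 0.132], [-1.0, 0.027, -0.002], [-0.001, -0.132, -0.991]]
wrist [ 0.267 -0.598  0.383] [[315.3, 0.0, 281.3], [0.0, 315.3, 212.1], [0.0, 0.0, 1.0]] -0.06589432532772106 [[0.292, -0.915, -0.28], [-0.956, -0.28, -0.084], [-0.002, 0.292, -0.956]]
[[ 1.52104006e-03 -9.56508580e-01 -2.91700226e-01  8.18041654e-02]
 [ 9.99998808e-01  1.53213690e-03  1.90387767e-04  3.29138666e-04]
 [ 2.64817147e-04 -2.91700168e-01  9.56509771e-01  2.04900637e-02]
 [ 0.00000000e+00  0.00000000e+00  0.00000000e+00  1.00000000e+00]]
{'t': 0.15, 'qpos': array([ 1.2330061 ,  0.46816417, -0.01161329,  1.60339203,  0.00602268,
        1.07137017, -0.05628214]), 'joint_velocities': array([-0.00134178,  0.00029569, -0.00103557, -0.00195474, -0.00028171,
        0.0001738 ,  0.00209019]), 'effort': array([ 5.50316472e-04, -5.20953369e+01, -1.24767990e-02, -2.43978721e+01,
       -5.66944038e-02,  1.52756448e-02,  1.24056955e-04]), 'eef_pos': array([ 0.18875822, -0.62179816,  0.40397426]), 'tool_rot': array([ 9.89158774e-01,  1.46848555e-01, -1.52384059e-04, -6.31763550e-04]), 'wrist_force': array([ 0.00219512, -0.58175613,  0.15531868]), 'moment': array([-0.000924  , -0.02057265, -0.04067178]), 'width': 1.0009753928123857} 0.1901
```

View pics/scene0.png

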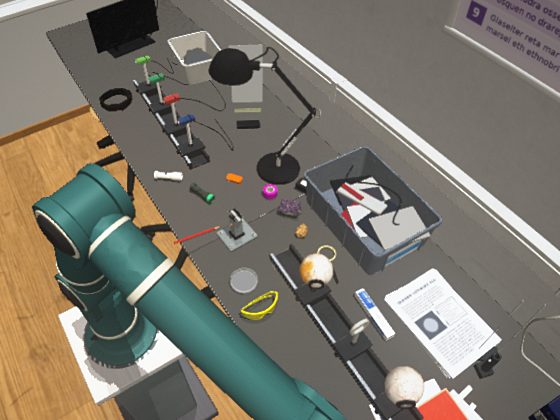

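View pics/top0.png

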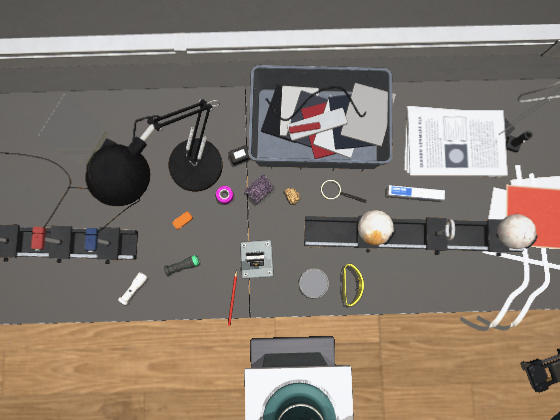

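View pics/wrist0.png

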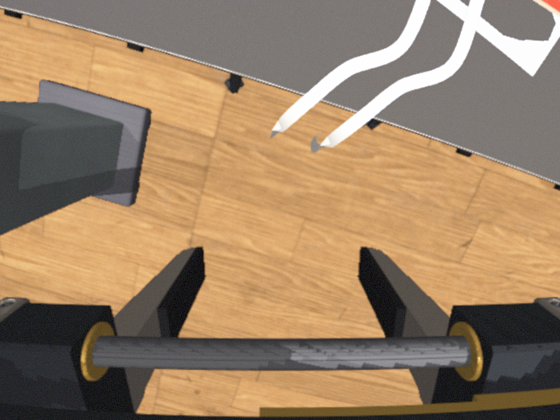

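```bash
python3 - <<'E'
from h import *
t=load('top0');s=load('scene0')
a=t['frame'][230:330,100:300,::-1]; b=s['frame'][160:260,140:280,::-1]
cv2.imwrite('pics/crop0.png',np.vstack([cv2.resize(a,(800,400),interpolation=2)])) 
cv2.imwrite('pics/crop1.png',cv2.resize(b,(800,571),interpolation=2))
for n,p,z in [('stand plate',(257,259),.01),('torchL',(199,262),.016),('torchT',(165,268),.016)]: print(n,plane(t,*p,z).round(4))
E
```

```text
stand plate [0.4748 0.113  0.01  ]
torchL [0.4701 0.2885 0.016 ]
torchT [0.4547 0.3915 0.016 ]
```

View pics/crop0.png

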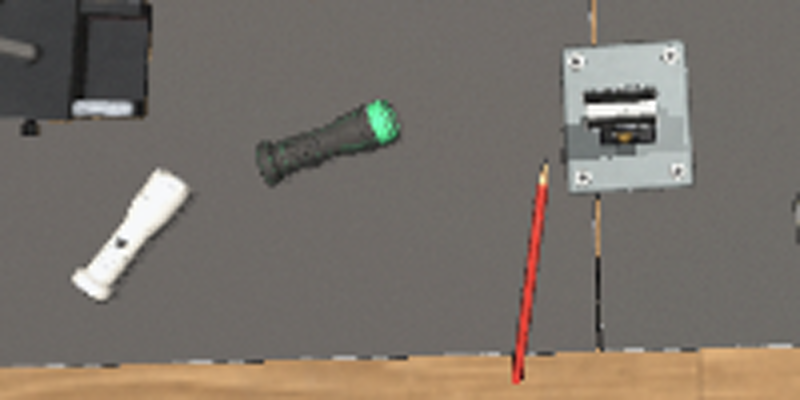

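View pics/crop1.png

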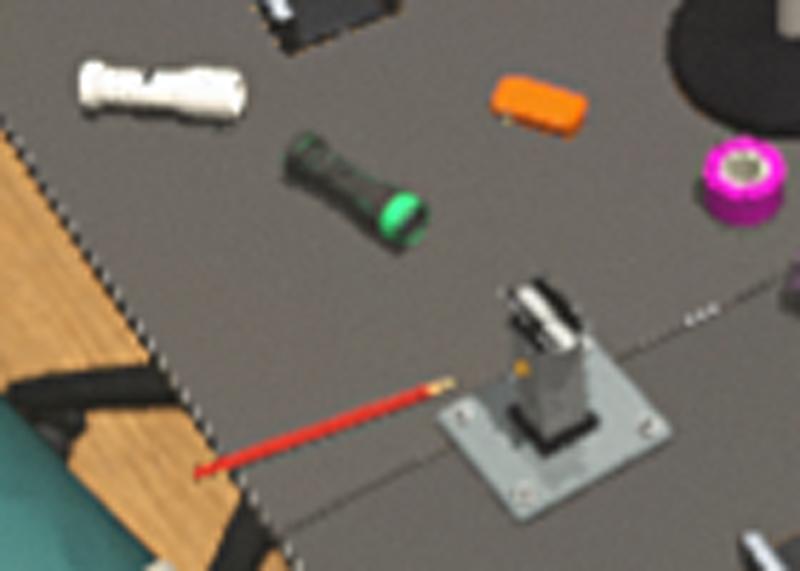

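```bash
cat >> h.py <<'E'
def to(p,head_deg):
    "tool travel & yaw for world TCP p, tool x heading"
    s=ctrl.read_state();M=R.from_quat(s['tool_rot']).as_matrix()
    h=np.degrees(np.arctan2(M[1,0],M[0,0]))
    print('now',s['eef_pos'].round(4),'head',round(h,2),'t',s['t'],'F',np.round(s['wrist_force'],1),'w',round(s['width']*.0919,4),'q',s['qpos'].round(2))
    print('travel',(M.T@(np.array(p)-s['eef_pos'])).round(4),'yaw',round(-np.radians((head_deg-h+180)%360-180),4))
E
python3 - <<'E'
from h import *
t=load('top0')
o=np.array([100,230])
for p in [(563,48),(682,40),(692,185),(568,193)]:
    print(plane(t,*(np.array(p)/4+o),.01).round(4))
M=None
to([.40,-.35,.43],30); to([.44,-.05,.43],92)
to([.44,.06,.43],92)
E
```

```text
[0.5279 0.1615 0.01  ]
[0.5316 0.0705 0.01  ]
[0.4214 0.0657 0.01  ]
[0.4179 0.1596 0.01  ]
now [ 0.1888 -0.6218  0.404 ] head 16.89 t 0.15 F [ 0.  -0.6  0.2] w 0.092 q [ 1.23  0.47 -0.01  1.6   0.01  1.07 -0.06]
travel [ 0.2811 -0.1987 -0.0258] yaw -0.2288
now [ 0.1888 -0.6218  0.404 ] head 16.89 t 0.15 F [ 0.  -0.6  0.2] w 0.092 q [ 1.23  0.47 -0.01  1.6   0.01  1.07 -0.06]
travel [ 0.4065 -0.4742 -0.0255] yaw -1.3109
now [ 0.1888 -0.6218  0.404 ] head 16.89 t 0.15 F [ 0.  -0.6  0.2] w 0.092 q [ 1.23  0.47 -0.01  1.6   0.01  1.07 -0.06]
travel [ 0.4385 -0.5794 -0.0253] yaw -1.3109
```

>>> move_arm:
  targets:
    - {"travel": [0.05, -0.035, -0.02], "yaw": -0.1}
    - {"travel": [0.1, -0.07, -0.025], "yaw": -0.2}
    - {"travel": [0.15, -0.105, -0.025], "yaw": -0.3}
    - {"travel": [0.19, -0.135, -0.025], "yaw": -0.4}
    - {"travel": [0.23, -0.165, -0.025], "yaw": -0.5}
    - {"travel": [0.27, -0.195, -0.025], "yaw": -0.6}
    - {"travel": [0.29, -0.24, -0.025], "yaw": -0.7}
    - {"travel": [0.31, -0.285, -0.025], "yaw": -0.8}

```text
t: 0.95
eef_pos: [0.3972, -0.2878, 0.4295]
tool_rot: [0.853, 0.523, 0.0, 0.0]
wrist_force: [1.0, 0.7, -0.2]
width: 1.002
```

```bash
python3 - <<'E'
from h import *
to([.44,.03,.43],92)
E
```

```text
now [ 0.3972 -0.2878  0.4295] head 63.01 t 0.95 F [ 1.   0.7 -0.2] w 0.0921 q [ 0.86  0.19 -0.34  1.94  0.08  1.02  0.02]
travel [ 0.3026 -0.1061 -0.0004] yaw -0.5059
```

>>> move_arm:
  targets:
    - {"travel": [0.045, -0.016, 0], "yaw": -0.1}
    - {"travel": [0.09, -0.032, 0], "yaw": -0.2}
    - {"travel": [0.135, -0.048, 0], "yaw": -0.3}
    - {"travel": [0.18, -0.063, 0], "yaw": -0.4}
    - {"travel": [0.225, -0.079, 0], "yaw": -0.5}
    - {"travel": [0.27, -0.095, 0], "yaw": -0.505}
    - {"travel": [0.3, -0.106, 0], "yaw": -0.505}
    - {"travel": [0.3, -0.106, 0], "yaw": -0.505}

```text
t: 1.75
eef_pos: [0.4393, 0.0297, 0.4299]
tool_rot: [0.694, 0.72, 0.001, -0.0]
wrist_force: [-0.8, 0.2, 0.1]
width: 0.997
```

```bash
python3 - <<'E'
from h import *
c=snap('wrist','w1.png'); to([.44,.06,.43],92)
E
```

```text
now [0.4393 0.0272 0.4296] head 91.92 t 1.8 F [-0.2 -0.8 -0. ] w 0.0921 q [ 0.49  0.14 -0.66  2.03  0.1   1.01 -0.19]
travel [ 0.0328  0.0018 -0.0004] yaw -0.0013
```

View pics/w1.png

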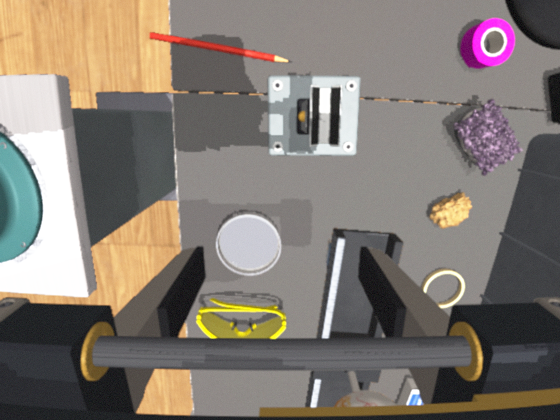

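>>> move_arm:
  targets:
    - {"travel": [0.045, 0, 0.02], "yaw": 0}
    - {"travel": [0.08, 0, 0.03], "yaw": 0}
    - {"travel": [0.08, 0, 0.03], "yaw": 0}
    - {"travel": [0.08, 0, 0.03], "yaw": 0}
    - {"travel": [0.08, 0, 0.03], "yaw": 0}

```text
t: 2.3
eef_pos: [0.4375, 0.1035, 0.3997]
tool_rot: [0.698, 0.716, -0.0, 0.0]
wrist_force: [-0.5, -0.6, 0.2]
width: 1.006
```

```bash
python3 - <<'E'
from h import *
c=snap('wrist','w2.png'); to([.44,.06,.43],92)
f=c['frame'][:,:,::-1]; 
cv2.imwrite('pics/w2c.png',cv2.resize(f[110:310,200:440],(720,600),interpolation=2))
E
```

```text
now [0.4375 0.1035 0.3998] head 91.47 t 2.35 F [-0.7  0.4 -0.4] w 0.0915 q [ 0.34  0.21 -0.71  2.04  0.17  0.95 -0.44]
travel [-0.0436  0.0014 -0.0302] yaw -0.0092
```

View pics/w2.png

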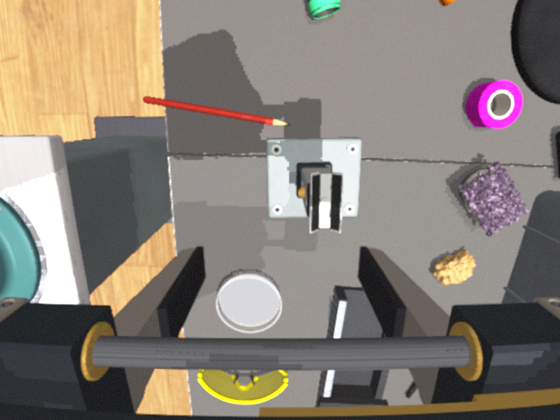

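View pics/w2c.png

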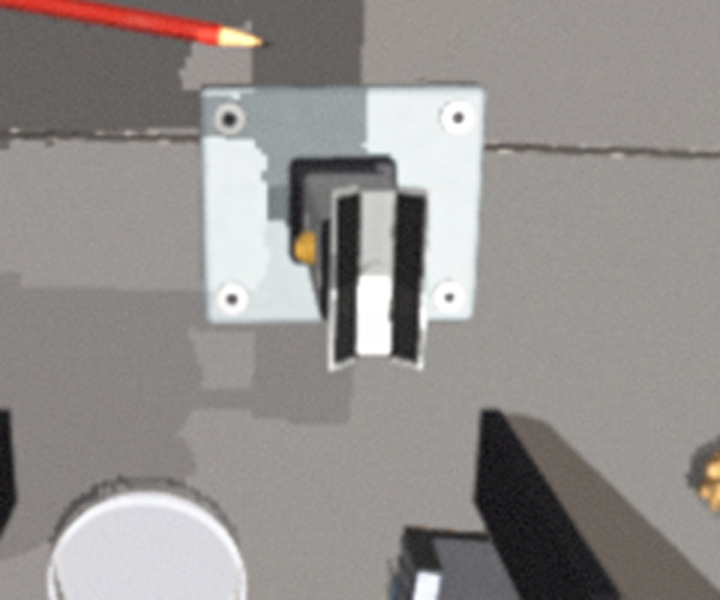

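```bash
python3 - <<'E'
from h import *
c=load('w2')
def g(L,z):
    P=np.array([plane(c,x/3+200,y/3+110,z)[:2] for x,y in L]); 
    a=P[1]-P[0];b=P[2]-P[3];d=P[0]-P[3];e=P[1]-P[2]
    an=lambda v:np.degrees(np.arctan2(v[1],v[0])).round(2)
    print(P.round(4).tolist(),'c',P.mean(0).round(4),'x-dirs',an(a),an(b),'y-dirs',an(d)-90,an(e)-90,'len',[np.linalg.norm(v).round(4) for v in(a,b,d,e)])
g([(202,87),(485,87),(473,319),(209,323)],.010)
g([(230,119),(458,118),(449,297),(232,299)],.010)
g([(330,190),(427,190),(423,368),(330,368)],.120)
t=load('top0')
E
```

```text
[[0.4192, 0.1601], [0.5277, 0.1635], [0.532, 0.07], [0.4235, 0.0653]] c [0.4756 0.1147] x-dirs 1.76 2.48 y-dirs 2.6099999999999994 2.6099999999999994 len [np.float64(0.1086), np.float64(0.1086), np.float64(0.0949), np.float64(0.0935)]
[[0.4302, 0.1483], [0.5183, 0.1513], [0.5212, 0.0792], [0.4327, 0.0759]] c [0.4756 0.1137] x-dirs 1.99 2.14 y-dirs 1.9899999999999949 2.269999999999996 len [np.float64(0.0882), np.float64(0.0886), np.float64(0.0724), np.float64(0.0722)]
[[0.4596, 0.1408], [0.4865, 0.1416], [0.4897, 0.089], [0.4624, 0.0883]] c [0.4746 0.1149] x-dirs 1.72 1.51 y-dirs 3.0900000000000034 3.510000000000005 len [np.float64(0.0269), np.float64(0.0273), np.float64(0.0525), np.float64(0.0526)]
```

```bash
python3 - <<'E'
from h import *
to([.475,.1145,.36],92.2)
to([.475,.1145,.254],92.2)
E
```

```text
now [0.4375 0.1035 0.3998] head 91.47 t 2.35 F [-0.7  0.4 -0.4] w 0.0915 q [ 0.34  0.21 -0.71  2.04  0.17  0.95 -0.44]
travel [0.01   0.0377 0.0398] yaw -0.0127
now [0.4375 0.1035 0.3998] head 91.47 t 2.35 F [-0.7  0.4 -0.4] w 0.0915 q [ 0.34  0.21 -0.71  2.04  0.17  0.95 -0.44]
travel [0.0101 0.0377 0.1458] yaw -0.0127
```

>>> move_arm:
  targets:
    - {"travel": [0.01, 0.038, 0.01], "yaw": -0.013}
    - {"travel": [0.01, 0.038, 0.04], "yaw": -0.013}
    - {"travel": [0.01, 0.038, 0.04], "yaw": -0.013}
    - {"travel": [0.01, 0.038, 0.04], "yaw": -0.013}
    - {"travel": [0.01, 0.038, 0.04], "yaw": -0.013}

```text
t: 2.85
eef_pos: [0.4749, 0.116, 0.3608]
tool_rot: [0.692, 0.721, 0.0, 0.001]
wrist_force: [-0.4, 0.3, 0.0]
width: 0.999
```

```bash
python3 - <<'E'
from h import *
c=snap('wrist','w3.png'); to([.475,.1145,.254],92.2)
E
```

```text
now [0.4749 0.1161 0.3609] head 92.36 t 2.9 F [-0.1 -0.8  0.7] w 0.0918 q [ 0.27  0.34 -0.68  2.    0.27  0.89 -0.52]
travel [-0.0016 -0.0002  0.1069] yaw 0.0028
```

View pics/w3.png

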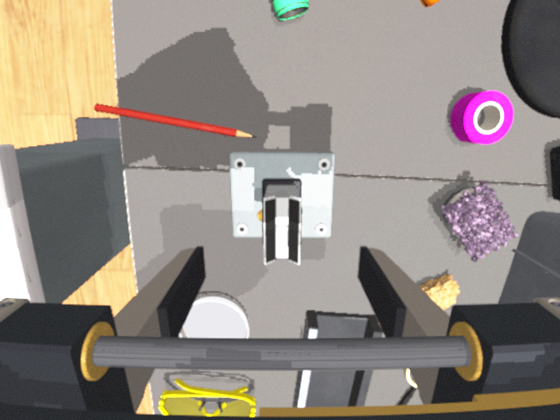

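>>> move_arm:
  targets:
    - {"travel": [-0.0015, 0, 0.03], "yaw": 0.003}
    - {"travel": [-0.0015, 0, 0.06], "yaw": 0.003}
    - {"travel": [-0.0015, 0, 0.09], "yaw": 0.003}
    - {"travel": [-0.0015, 0, 0.107], "yaw": 0.003}
    - {"travel": [-0.0015, 0, 0.107], "yaw": 0.003}
    - {"travel": [-0.0015, 0, 0.107], "yaw": 0.003}

```text
t: 3.5
eef_pos: [0.4753, 0.115, 0.2537]
tool_rot: [0.693, 0.721, 0.001, 0.0]
wrist_force: [-0.7, -0.3, -0.1]
width: 1.0
```

```bash
python3 - <<'E'
from h import *
c=snap('wrist','w4.png'); to([.475,.1145,.254],92.2)
c=snap('scene','s4.png');cv2.imwrite('pics/s4c.png',cv2.resize(c['frame'][160:260,180:300,::-1],(720,600),interpolation=2))
E
```

```text
now [0.4754 0.1151 0.2541] head 92.23 t 3.55 F [ 0.6 -0.3  0.5] w 0.0919 q [ 0.17  0.51 -0.58  2.07  0.44  0.68 -0.66]
travel [-0.0006 -0.0004  0.0001] yaw 0.0005
```

View pics/w4.png

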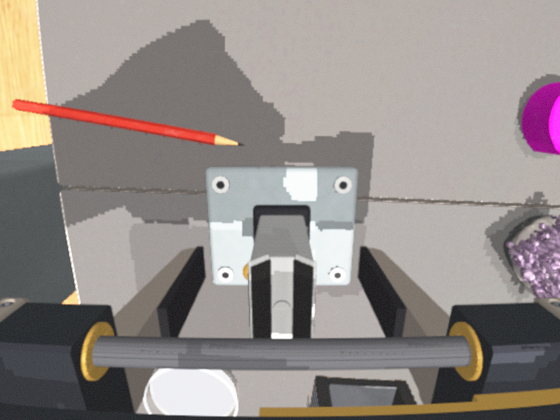

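View pics/s4c.png

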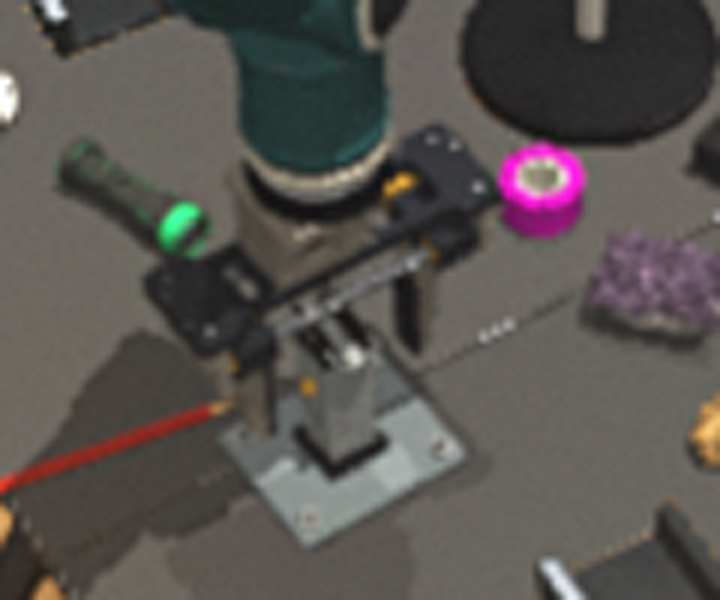

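>>> move_arm:
  targets:
    - {"travel": [0, 0, 0]}
    - {"travel": [0, 0, 0]}
    - {"travel": [0, 0, 0]}
    - {"travel": [0, 0, 0]}
    - {"travel": [0, 0, 0]}
    - {"travel": [0, 0, 0]}
    - {"travel": [0, 0, 0]}
    - {"travel": [0, 0, 0]}
  gripper: 0.02
  squeeze: 30

```text
invalid input
```

```bash
python3 - <<'E'
from h import *
to([.475,.1145,.254],92.2)
c=snap('wrist','w5.png')
E
```

```text
now [0.4755 0.1151 0.2542] head 92.22 t 3.6 F [-0.1  0.1  0.4] w 0.0921 q [ 0.17  0.51 -0.58  2.07  0.44  0.68 -0.66]
travel [-0.0005 -0.0005  0.0002] yaw 0.0003
```

View pics/w5.png

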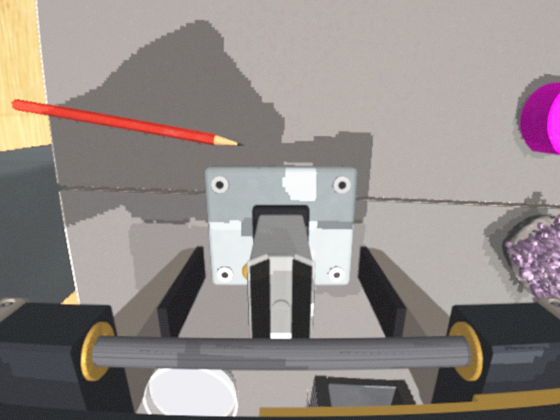

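Yaw is required in each row; repeating with it.

>>> move_arm:
  targets:
    - {"travel": [0, 0, 0], "yaw": 0}
    - {"travel": [0, 0, 0], "yaw": 0}
    - {"travel": [0, 0, 0], "yaw": 0}
    - {"travel": [0, 0, 0], "yaw": 0}
    - {"travel": [0, 0, 0], "yaw": 0}
    - {"travel": [0, 0, 0], "yaw": 0}
  gripper: 0.02
  squeeze: 30

```text
t: 4.25
eef_pos: [0.4749, 0.1149, 0.2526]
tool_rot: [0.693, 0.721, -0.0, -0.0]
wrist_force: [-0.9, -0.4, -0.0]
width: 0.499
```

```bash
python3 - <<'E'
from h import *
to([.475,.1145,.254],92.2)
c=snap('wrist','w6.png')
E
```

```text
now [0.4749 0.1149 0.2526] head 92.23 t 4.25 F [-0.9 -0.4 -0. ] w 0.0459 q [ 0.17  0.51 -0.58  2.07  0.44  0.68 -0.66]
travel [-0.0004  0.0001 -0.0014] yaw 0.0006
```

View pics/w6.png

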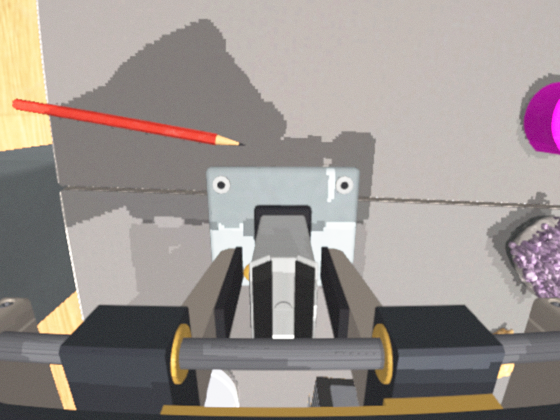

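>>> move_arm:
  targets:
    - {"travel": [0, 0, 0], "yaw": 0}
    - {"travel": [0, 0, 0], "yaw": 0}
    - {"travel": [0, 0, 0], "yaw": 0}
    - {"travel": [0, 0, 0], "yaw": 0}

```text
t: 4.7
eef_pos: [0.4754, 0.1148, 0.2526]
tool_rot: [0.693, 0.721, 0.001, 0.0]
wrist_force: [5.4, 0.3, -6.1]
width: 0.346
```

```bash
python3 - <<'E'
from h import *
to([.475,.1145,.254],92.2)
E
```

```text
now [0.4754 0.1148 0.2526] head 92.22 t 4.7 F [ 5.4  0.3 -6.1] w 0.0318 q [ 0.17  0.51 -0.58  2.07  0.44  0.68 -0.66]
travel [-0.0003 -0.0004 -0.0014] yaw 0.0003
```

>>> move_arm:
  targets:
    - {"travel": [0, 0, 0], "yaw": 0}
    - {"travel": [0, 0, -0.001], "yaw": 0}
    - {"travel": [0, 0, -0.002], "yaw": 0}
    - {"travel": [0, 0, -0.002], "yaw": 0}

```text
t: 5.1
eef_pos: [0.4754, 0.1148, 0.2545]
tool_rot: [0.693, 0.721, 0.001, 0.0]
wrist_force: [5.1, -0.4, -9.4]
width: 0.347
```

>>> move_arm:
  targets:
    - {"travel": [0, 0, -0.001], "yaw": 0}
    - {"travel": [0, 0, -0.002], "yaw": 0}
    - {"travel": [0, 0, -0.002], "yaw": 0}

```text
t: 5.4
eef_pos: [0.4754, 0.1148, 0.2563]
tool_rot: [0.693, 0.721, 0.001, 0.0]
wrist_force: [6.3, 0.1, -9.9]
width: 0.345
```

>>> move_arm:
  targets:
    - {"travel": [0, 0, -0.001], "yaw": 0}
    - {"travel": [0, 0, -0.002], "yaw": 0}
    - {"travel": [0, 0, -0.002], "yaw": 0}

```text
t: 5.7
eef_pos: [0.4754, 0.1148, 0.2585]
tool_rot: [0.693, 0.721, 0.001, 0.0]
wrist_force: [5.5, 0.5, -6.6]
width: 0.346
```

>>> move_arm:
  targets:
    - {"travel": [0, 0, -0.001], "yaw": 0}
    - {"travel": [0, 0, -0.002], "yaw": 0}
    - {"travel": [0, 0, -0.002], "yaw": 0}

```text
t: 6.0
eef_pos: [0.4754, 0.1148, 0.2606]
tool_rot: [0.693, 0.721, 0.001, 0.0]
wrist_force: [5.7, 0.4, -7.7]
width: 0.347
```

```bash
python3 - <<'E'
from h import *
c=snap('wrist','w7.png'); a=load('w6')['frame']; 
cv2.imwrite('pics/cmp7.png',np.hstack([cv2.resize(x[180:340,210:360,::-1],(400,427),interpolation=2) for x in (a,c['frame'])]))
to([.475,.1145,.254],92.2)
E
```

```text
now [0.4754 0.1148 0.2606] head 92.22 t 6.05 F [ 5.3  0.2 -7.2] w 0.0317 q [ 0.18  0.5  -0.59  2.07  0.42  0.7  -0.65]
travel [-0.0003 -0.0004  0.0066] yaw 0.0003
```

View pics/cmp7.png

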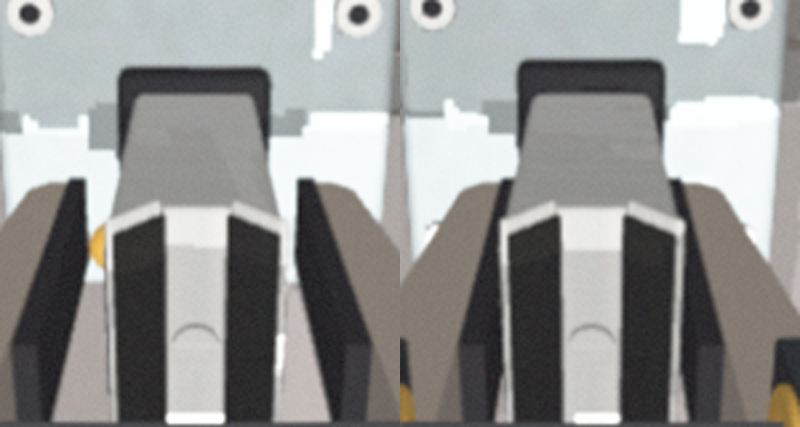

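>>> move_arm:
  targets:
    - {"travel": [0, 0, 0], "yaw": 0}
    - {"travel": [0, 0, 0], "yaw": 0}
    - {"travel": [0, 0, -0.002], "yaw": 0}
    - {"travel": [0, 0, -0.004], "yaw": 0}
    - {"travel": [0, 0, -0.006], "yaw": 0}
    - {"travel": [0, 0, -0.006], "yaw": 0}
  squeeze: 13

```text
t: 6.65
eef_pos: [0.4754, 0.1148, 0.2667]
tool_rot: [0.693, 0.721, 0.001, 0.0]
wrist_force: [5.1, 0.8, -5.4]
width: 0.348
```

```bash
python3 - <<'E'
from h import *
c=snap('wrist','w8.png'); a=load('w7')['frame']; 
cv2.imwrite('pics/cmp8.png',np.hstack([cv2.resize(x[180:340,210:360,::-1],(400,427),interpolation=2) for x in (a,c['frame'])]))
to([.475,.1145,.254],92.2)
E
```

```text
now [0.4753 0.1148 0.2667] head 92.21 t 6.7 F [ 4.5  0.2 -6.1] w 0.0318 q [ 0.19  0.49 -0.6   2.06  0.42  0.71 -0.64]
travel [-0.0003 -0.0004  0.0127] yaw 0.0003
```

View pics/cmp8.png

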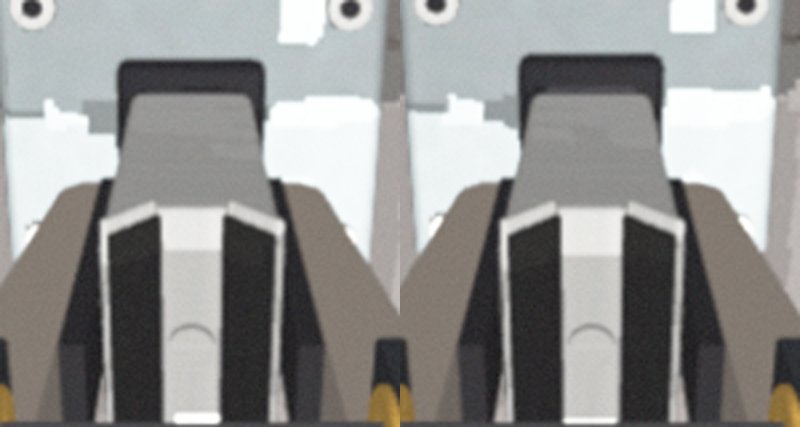

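>>> move_arm:
  targets:
    - {"travel": [0, 0, -0.002], "yaw": 0}
    - {"travel": [0, 0, -0.004], "yaw": 0}
    - {"travel": [0, 0, -0.006], "yaw": 0}
    - {"travel": [0, 0, -0.008], "yaw": 0}
    - {"travel": [0, 0, -0.009], "yaw": 0}
    - {"travel": [0, 0, -0.009], "yaw": 0}
  squeeze: 11

```text
t: 7.3
eef_pos: [0.4754, 0.1148, 0.2756]
tool_rot: [0.693, 0.721, 0.001, 0.0]
wrist_force: [5.5, 0.7, -6.4]
width: 0.352
```

>>> move_arm:
  targets:
    - {"travel": [0, 0, -0.0005], "yaw": 0}
    - {"travel": [0, 0, -0.001], "yaw": 0}

```text
t: 7.5
eef_pos: [0.4753, 0.1148, 0.2764]
tool_rot: [0.693, 0.721, 0.001, 0.0]
wrist_force: [6.1, 1.2, -7.4]
width: 0.344
```

Lift is about 24 mm; now half-millimetre steps, one call at a time.

>>> move_arm:
  targets:
    - {"travel": [0, 0, -0.0005], "yaw": 0}
    - {"travel": [0, 0, -0.0005], "yaw": 0}

```text
t: 7.7
eef_pos: [0.4754, 0.1148, 0.2771]
tool_rot: [0.693, 0.721, 0.001, 0.0]
wrist_force: [5.8, 1.0, -6.5]
width: 0.346
```

>>> move_arm:
  targets:
    - {"travel": [0, 0, -0.0005], "yaw": 0}
    - {"travel": [0, 0, -0.0005], "yaw": 0}

```text
t: 7.9
eef_pos: [0.4753, 0.1148, 0.2775]
tool_rot: [0.693, 0.721, 0.001, 0.0]
wrist_force: [5.0, 1.0, -7.5]
width: 0.349
```

>>> move_arm:
  targets:
    - {"travel": [0, 0, -0.0005], "yaw": 0}
    - {"travel": [0, 0, -0.0005], "yaw": 0}

```text
t: 8.1
eef_pos: [0.4753, 0.1148, 0.278]
tool_rot: [0.693, 0.721, 0.001, 0.0]
wrist_force: [5.9, 1.3, -7.3]
width: 0.346
```

>>> move_arm:
  targets:
    - {"travel": [0, 0, -0.0005], "yaw": 0}
    - {"travel": [0, 0, -0.0005], "yaw": 0}

```text
t: 8.3
eef_pos: [0.4754, 0.1148, 0.2786]
tool_rot: [0.693, 0.721, 0.001, 0.0]
wrist_force: [6.5, 1.1, -7.0]
width: 0.348
```

>>> move_arm:
  targets:
    - {"travel": [0, 0, -0.0005], "yaw": 0}
    - {"travel": [0, 0, -0.0005], "yaw": 0}

```text
t: 8.5
eef_pos: [0.4753, 0.1148, 0.279]
tool_rot: [0.693, 0.721, 0.001, 0.0]
wrist_force: [5.2, 0.9, -7.1]
width: 0.345
```

>>> move_arm:
  targets:
    - {"travel": [0, 0, -0.0005], "yaw": 0}
    - {"travel": [0, 0, -0.0005], "yaw": 0}

```text
t: 8.7
eef_pos: [0.4753, 0.1148, 0.2795]
tool_rot: [0.693, 0.721, 0.001, 0.0]
wrist_force: [6.4, 0.4, -7.0]
width: 0.347
```

```bash
python3 - <<'E'
from h import *
c=snap('wrist','w9.png'); a=load('w8')['frame']; s=snap('scene','s9.png')
cv2.imwrite('pics/cmp9.png',np.hstack([cv2.resize(x[180:340,210:360,::-1],(400,427),interpolation=2) for x in (a,c['frame'])]+[])) 
cv2.imwrite('pics/s9c.png',cv2.resize(s['frame'][190:260,210:280,::-1],(560,560),interpolation=2))
to([.475,.1145,.254],92.2)
E
```

```text
now [0.4754 0.1148 0.2795] head 92.22 t 8.8 F [ 7.   0.4 -7.4] w 0.0322 q [ 0.2   0.47 -0.61  2.06  0.39  0.73 -0.62]
travel [-0.0003 -0.0004  0.0255] yaw 0.0003
```

View pics/cmp9.png

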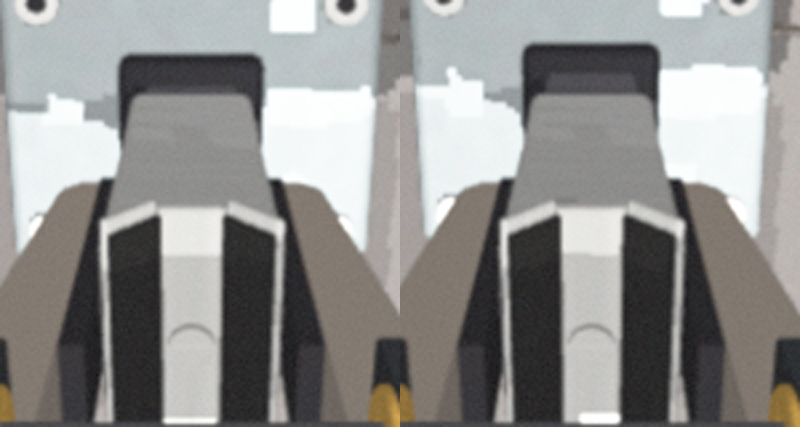

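View pics/s9c.png

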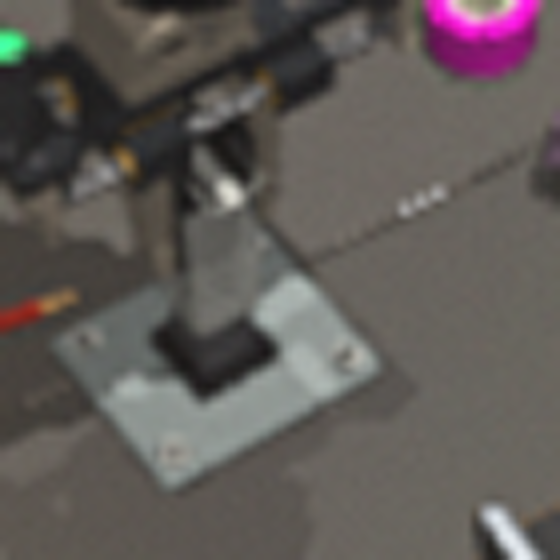

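>>> move_arm:
  targets:
    - {"travel": [0, 0, -0.0005], "yaw": 0}
    - {"travel": [0, 0, -0.0005], "yaw": 0}

```text
t: 9.0
eef_pos: [0.4753, 0.1148, 0.28]
tool_rot: [0.693, 0.721, 0.001, 0.0]
wrist_force: [5.5, 1.1, -6.3]
width: 0.349
```

>>> move_arm:
  targets:
    - {"travel": [0, 0, -0.0005], "yaw": 0}
    - {"travel": [0, 0, -0.0005], "yaw": 0}

```text
t: 9.2
eef_pos: [0.4753, 0.1148, 0.2805]
tool_rot: [0.693, 0.721, 0.001, 0.0]
wrist_force: [7.0, 0.6, -7.0]
width: 0.352
```

>>> move_arm:
  targets:
    - {"travel": [0, 0, -0.0005], "yaw": 0}
    - {"travel": [0, 0, -0.0005], "yaw": 0}

```text
t: 9.4
eef_pos: [0.4754, 0.1148, 0.2811]
tool_rot: [0.693, 0.721, 0.001, 0.0]
wrist_force: [5.4, 0.5, -6.8]
width: 0.349
```

>>> move_arm:
  targets:
    - {"travel": [0, 0, -0.0005], "yaw": 0}
    - {"travel": [0, 0, -0.0005], "yaw": 0}

```text
t: 9.6
eef_pos: [0.4753, 0.1148, 0.2816]
tool_rot: [0.693, 0.721, 0.001, 0.0]
wrist_force: [6.3, 1.1, -7.0]
width: 0.344
```

>>> move_arm:
  targets:
    - {"travel": [0, 0, -0.0005], "yaw": 0}
    - {"travel": [0, 0, -0.0005], "yaw": 0}

```text
t: 9.8
eef_pos: [0.4753, 0.1148, 0.2821]
tool_rot: [0.693, 0.721, 0.001, 0.0]
wrist_force: [5.3, -0.1, -5.3]
width: 0.349
```

>>> move_arm:
  targets:
    - {"travel": [0, 0, -0.0005], "yaw": 0}
    - {"travel": [0, 0, -0.0005], "yaw": 0}

```text
t: 10.0
eef_pos: [0.4753, 0.1149, 0.2826]
tool_rot: [0.693, 0.721, 0.001, 0.0]
wrist_force: [6.1, 1.3, -6.4]
width: 0.349
```

>>> move_arm:
  targets:
    - {"travel": [0, 0, -0.0005], "yaw": 0}
    - {"travel": [0, 0, -0.0005], "yaw": 0}

```text
t: 10.2
eef_pos: [0.4754, 0.1149, 0.2833]
tool_rot: [0.693, 0.721, 0.001, 0.0]
wrist_force: [4.5, 0.4, -1.5]
width: 0.345
```

>>> move_arm:
  targets:
    - {"travel": [0, 0, -0.0005], "yaw": 0}
    - {"travel": [0, 0, -0.0005], "yaw": 0}

```text
t: 10.4
eef_pos: [0.4753, 0.1149, 0.284]
tool_rot: [0.693, 0.721, 0.001, 0.0]
wrist_force: [5.6, -0.2, -2.1]
width: 0.346
```

```bash
python3 - <<'E'
from h import *
c=snap('wrist','w10.png'); a=load('w8')['frame']
cv2.imwrite('pics/cmp10.png',np.hstack([cv2.resize(x[180:340,210:360,::-1],(400,427),interpolation=2) for x in (a,c['frame'])]+[])) 
to([.475,.1145,.254],92.2)
E
```

```text
now [0.4753 0.1149 0.284 ] head 92.22 t 10.45 F [ 5.3 -0.6 -0.3] w 0.032 q [ 0.2   0.46 -0.62  2.05  0.39  0.74 -0.61]
travel [-0.0004 -0.0004  0.03  ] yaw 0.0003
```

View pics/cmp10.png

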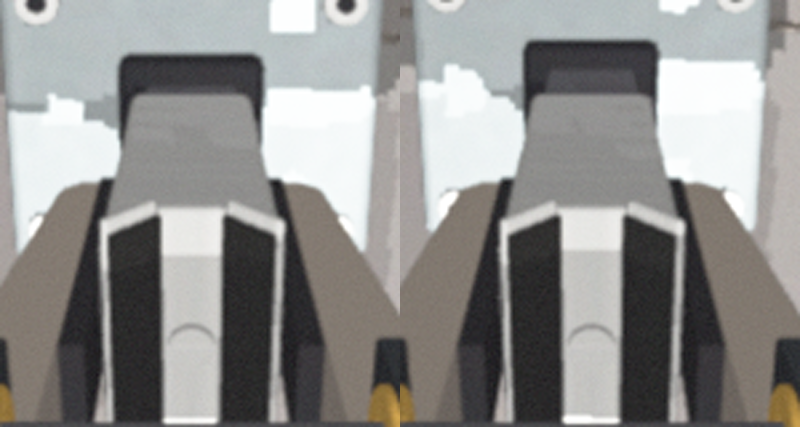

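```bash
python3 - <<'E'
from h import *
s=snap('scene','s10.png');t=snap('top','t10.png')
cv2.imwrite('pics/s10c.png',cv2.resize(s['frame'][200:250,215:265,::-1],(600,600),interpolation=2))
to([.475,.1145,.254],92.2)
E
```

```text
now [0.4753 0.1149 0.2841] head 92.22 t 10.55 F [ 4.  -0.5  0.7] w 0.0318 q [ 0.2   0.46 -0.62  2.05  0.39  0.74 -0.61]
travel [-0.0004 -0.0004  0.0301] yaw 0.0004
```

View pics/s10c.png

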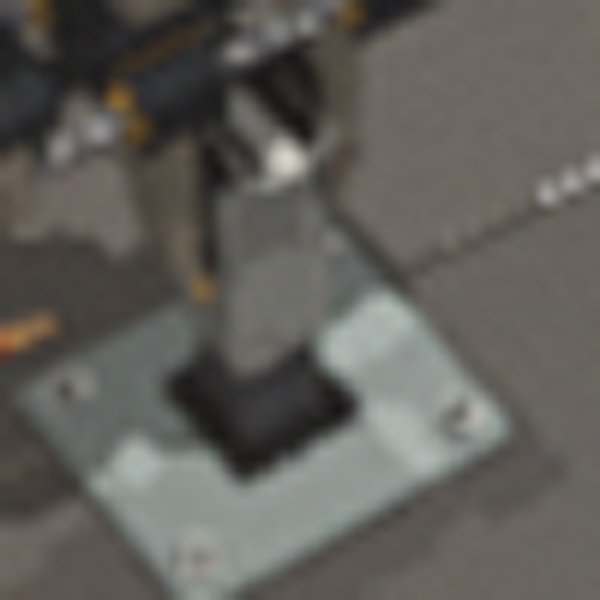

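>>> move_arm:
  targets:
    - {"travel": [0, 0, 0], "yaw": 0}
    - {"travel": [0, 0, 0], "yaw": 0}
    - {"travel": [0, 0, 0], "yaw": 0}
    - {"travel": [0, 0, -0.04], "yaw": 0}
    - {"travel": [0, 0, -0.08], "yaw": 0}
    - {"travel": [0, 0, -0.13], "yaw": 0}
    - {"travel": [0, 0, -0.13], "yaw": 0}
    - {"travel": [0, 0, -0.13], "yaw": 0}
  gripper: 0.09

```text
t: 11.35
eef_pos: [0.4746, 0.1149, 0.4143]
tool_rot: [0.693, 0.721, 0.0, 0.001]
wrist_force: [0.4, -0.2, -0.1]
width: 0.978
```

```bash
python3 - <<'E'
from h import *
c=snap('wrist','w11.png')
s=snap('scene','s11.png')
cv2.imwrite('pics/s11c.png',cv2.resize(s['frame'][180:250,205:275,::-1],(560,560),interpolation=2))
to([.43,.26,.41],92.2)
E
```

```text
now [0.4742 0.1146 0.4124] head 92.23 t 11.45 F [-0.5  0.7 -0.7] w 0.0903 q [ 0.32  0.27 -0.72  1.94  0.21  1.   -0.46]
travel [ 0.147  -0.0385  0.0024] yaw 0.0006
```

View pics/w11.png

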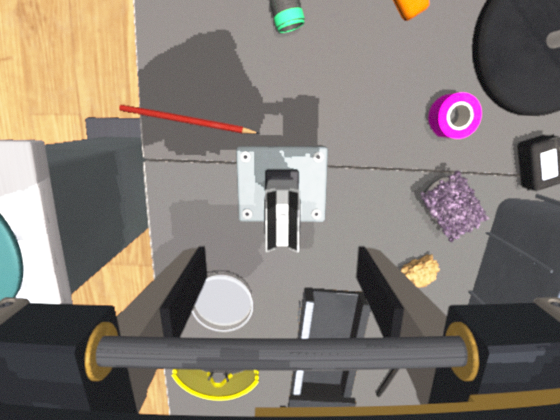

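View pics/s11c.png

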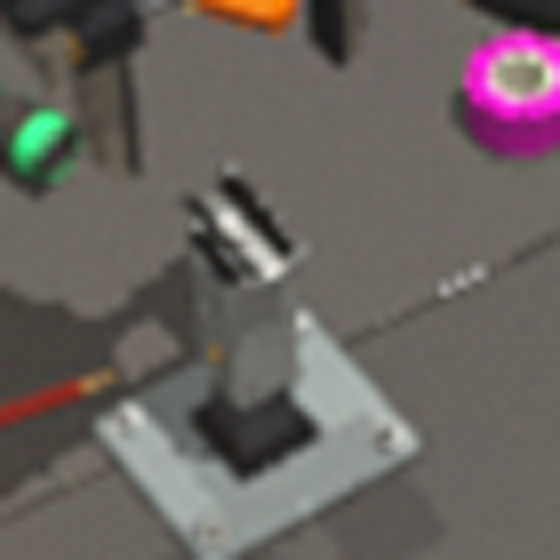

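```bash
python3 - <<'E'
from h import *
to([.40,.12,.40],92.2)
E
```

```text
now [0.4742 0.1146 0.4124] head 92.23 t 11.45 F [-0.5  0.7 -0.7] w 0.0903 q [ 0.32  0.27 -0.72  1.94  0.21  1.   -0.46]
travel [ 0.0083 -0.0739  0.0126] yaw 0.0006
```

>>> move_arm:
  targets:
    - {"travel": [0.003, -0.04, 0], "yaw": 0}
    - {"travel": [0.003, -0.075, 0.01], "yaw": 0}
    - {"travel": [0.003, -0.075, 0.01], "yaw": 0}
    - {"travel": [0.003, -0.075, 0.01], "yaw": 0}
    - {"travel": [0.003, -0.075, 0.01], "yaw": 0}

```text
t: 11.95
eef_pos: [0.4005, 0.1149, 0.4033]
tool_rot: [0.693, 0.721, 0.0, -0.0]
wrist_force: [0.2, 0.4, 0.7]
width: 0.978
```

```bash
python3 - <<'E'
from h import *
c=snap('wrist','w12.png')
cv2.imwrite('pics/w12c.png',cv2.resize(c['frame'][120:270,250:430,::-1],(720,600),interpolation=2))
to([.45,.26,.41],92.2)
E
```

```text
now [0.4007 0.1149 0.4035] head 92.21 t 12.0 F [0.1 0.5 0.1] w 0.0899 q [ 0.36  0.14 -0.76  2.1   0.12  0.94 -0.43]
travel [ 0.1431  0.0549 -0.0064] yaw 0.0001
```

View pics/w12c.png

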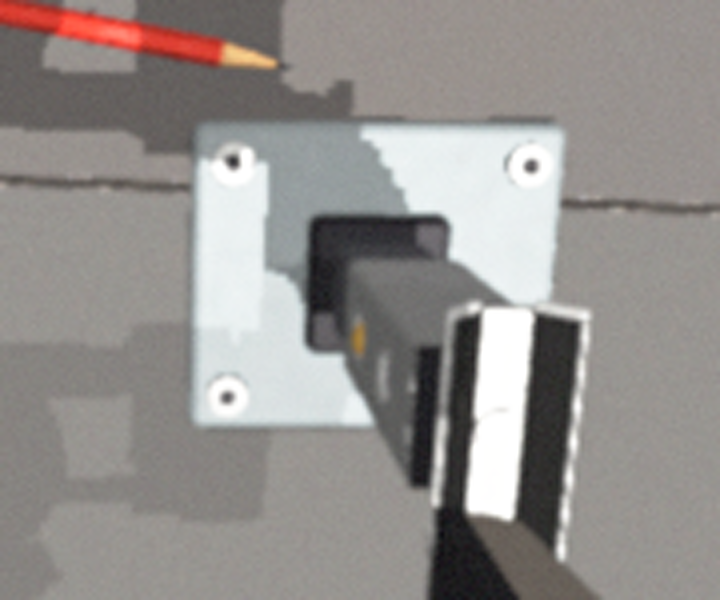

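```bash
python3 - <<'E'
from h import *
a=np.radians(2.2);Rz=np.array([[np.cos(a),-np.sin(a)],[np.sin(a),np.cos(a)]])
def S(x,y,z): p=Rz@[x,y];return [.4752+p[0],.1145+p[1],z]
for n,o,k in(('w12',(250,120),4),('w2',(200,110),3)):
    c=load(n)
    for q in [(-.022,0,.075),(-.016,0,.075),(-.016,0,.0805),(-.016,0,.0695),(-.016,.0055,.075),(-.016,-.0055,.075),(-.016,0,.106),(-.014,-.027,.151),(-.014,.027,.151),(.014,.027,.151)]:
        print(n,q,((proj(c,S(*q))-o)*k).round(1))
s=load('s11');print(((proj(s,S(-.022,0,.075))-(205,180))*8),((proj(s,S(-.016,0,.075))-(205,180))*8))
E
```

```text
w12 (-0.022, 0, 0.075) [336.  338.2]
w12 (-0.016, 0, 0.075) [359.5 338.2]
w12 (-0.016, 0, 0.0805) [363.4 344.1]
w12 (-0.016, 0, 0.0695) [355.8 332.5]
w12 (-0.016, 0.0055, 0.075) [360.7 317.3]
w12 (-0.016, -0.0055, 0.075) [358.3 359. ]
w12 (-0.016, 0, 0.106) [383.3 374.3]
w12 (-0.014, -0.027, 0.151) [427.7 566.8]
w12 (-0.014, 0.027, 0.151) [448.4 308.5]
w12 (0.014, 0.027, 0.151) [593.2 309.1]
w2 (-0.022, 0, 0.075) [294.4 247. ]
w2 (-0.016, 0, 0.075) [312.6 246.9]
w2 (-0.016, 0, 0.0805) [313.8 250.8]
w2 (-0.016, 0, 0.0695) [311.5 243.1]
w2 (-0.016, 0.0055, 0.075) [312.8 230.5]
w2 (-0.016, -0.0055, 0.075) [312.4 263. ]
w2 (-0.016, 0, 0.106) [319.8 270.9]
w2 (-0.014, -0.027, 0.151) [339.2 414.7]
w2 (-0.014, 0.027, 0.151) [343.4 211.4]
w2 (0.014, 0.027, 0.151) [457.1 210.4]
[196.76828798 363.48602085] [208.93699028 356.80780928]
```

```bash
python3 - <<'E'
from h import *
to([.4752,.1148,.40],92.2)
E
```

```text
now [0.4007 0.1149 0.4035] head 92.21 t 12.0 F [0.1 0.5 0.1] w 0.0899 q [ 0.36  0.14 -0.76  2.1   0.12  0.94 -0.43]
travel [-0.003   0.0745  0.0034] yaw 0.0001
```

>>> move_arm:
  targets:
    - {"travel": [-0.003, 0.04, 0], "yaw": 0}
    - {"travel": [-0.003, 0.0745, 0.003], "yaw": 0}
    - {"travel": [-0.003, 0.0745, 0.003], "yaw": 0}
    - {"travel": [-0.003, 0.0745, 0.003], "yaw": 0}

```text
t: 12.4
eef_pos: [0.475, 0.1149, 0.3998]
tool_rot: [0.693, 0.721, -0.0, -0.001]
wrist_force: [-0.3, -0.2, -0.5]
width: 0.983
```

```bash
python3 - <<'E'
from h import *
to([.4752,.1148,.288],92.2)
E
```

```text
now [0.475  0.1149 0.3998] head 92.22 t 12.4 F [-0.3 -0.2 -0.5] w 0.0903 q [ 0.32  0.29 -0.72  1.96  0.23  0.98 -0.48]
travel [-0.0003  0.0005  0.1118] yaw 0.0003
```

>>> move_arm:
  targets:
    - {"travel": [0, 0, 0.03], "yaw": 0}
    - {"travel": [0, 0, 0.06], "yaw": 0}
    - {"travel": [0, 0, 0.09], "yaw": 0}
    - {"travel": [0, 0, 0.112], "yaw": 0}
    - {"travel": [0, 0, 0.112], "yaw": 0}
    - {"travel": [0, 0, 0.112], "yaw": 0}

```text
t: 13.0
eef_pos: [0.4741, 0.1152, 0.2892]
tool_rot: [0.693, 0.721, -0.0, -0.0]
wrist_force: [-0.2, -0.1, 0.8]
width: 0.98
```

>>> move_arm:
  targets:
    - {"travel": [0, 0, 0], "yaw": 0}
    - {"travel": [0, 0, 0], "yaw": 0}
    - {"travel": [0, 0, 0], "yaw": 0}
    - {"travel": [0, 0, 0], "yaw": 0}
    - {"travel": [0, 0, 0], "yaw": 0}
    - {"travel": [0, 0, 0], "yaw": 0}
    - {"travel": [0, 0, 0], "yaw": 0}
    - {"travel": [0, 0, 0], "yaw": 0}
  gripper: 0.02
  squeeze: 11

```text
t: 13.8
eef_pos: [0.4752, 0.1148, 0.2889]
tool_rot: [0.693, 0.721, 0.001, 0.001]
wrist_force: [4.1, 0.1, 0.2]
width: 0.344
```

>>> move_arm:
  targets:
    - {"travel": [0, 0, 0], "yaw": 0}
    - {"travel": [0, 0, 0], "yaw": 0}
    - {"travel": [0, 0, 0], "yaw": 0}
    - {"travel": [0, 0, 0], "yaw": 0}

```text
t: 14.2
eef_pos: [0.4752, 0.1149, 0.2892]
tool_rot: [0.693, 0.721, 0.001, 0.001]
wrist_force: [6.0, -0.1, 2.7]
width: 0.349
```

>>> move_arm:
  targets:
    - {"travel": [0, 0, -0.0005], "yaw": 0}
    - {"travel": [0, 0, -0.0005], "yaw": 0}

```text
t: 14.4
eef_pos: [0.4752, 0.1148, 0.2895]
tool_rot: [0.693, 0.721, 0.001, 0.001]
wrist_force: [5.9, -0.5, 0.9]
width: 0.343
```

>>> move_arm:
  targets:
    - {"travel": [0, 0, -0.0005], "yaw": 0}
    - {"travel": [0, 0, -0.0005], "yaw": 0}

```text
t: 14.6
eef_pos: [0.4752, 0.1148, 0.2898]
tool_rot: [0.693, 0.721, 0.001, 0.001]
wrist_force: [6.3, -0.5, -2.1]
width: 0.346
```

>>> move_arm:
  targets:
    - {"travel": [0, 0, -0.0005], "yaw": 0}
    - {"travel": [0, 0, -0.0005], "yaw": 0}

```text
t: 14.8
eef_pos: [0.4752, 0.1148, 0.2901]
tool_rot: [0.693, 0.721, 0.001, 0.0]
wrist_force: [7.8, -0.7, -5.0]
width: 0.346
```

```bash
python3 - <<'E'
from h import *
s=snap('scene','s13.png')
cv2.imwrite('pics/s13c.png',np.hstack([cv2.resize(x['frame'][200:250,215:265,::-1],(400,400),interpolation=2) for x in(load('s10'),s)]))
to([.4752,.1148,.288],92.2)
E
```

```text
now [0.4752 0.1148 0.2901] head 92.22 t 14.85 F [ 7.3  1.  -3.1] w 0.032 q [ 0.22  0.45 -0.64  2.05  0.39  0.76 -0.62]
travel [0.     0.     0.0021] yaw 0.0003
```

View pics/s13c.png

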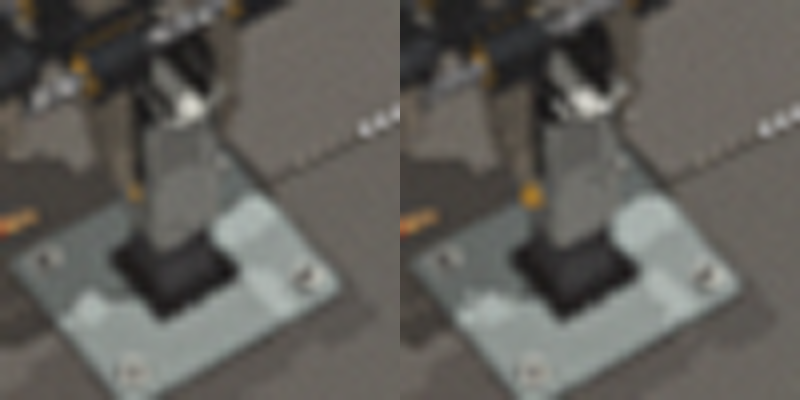

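>>> move_arm:
  targets:
    - {"travel": [0, 0, 0.0005], "yaw": 0}
    - {"travel": [0, 0, 0.0005], "yaw": 0}

```text
t: 15.05
eef_pos: [0.4752, 0.1149, 0.29]
tool_rot: [0.693, 0.721, 0.001, 0.001]
wrist_force: [5.4, -0.4, 0.3]
width: 0.347
```

>>> move_arm:
  targets:
    - {"travel": [0, 0, 0], "yaw": 0}
    - {"travel": [0, 0, 0], "yaw": 0}
    - {"travel": [0, 0, 0], "yaw": 0}
    - {"travel": [0, 0, -0.04], "yaw": 0}
    - {"travel": [0, 0, -0.08], "yaw": 0}
    - {"travel": [0, -0.04, -0.115], "yaw": 0}
    - {"travel": [0, -0.075, -0.115], "yaw": 0}
    - {"travel": [0, -0.075, -0.115], "yaw": 0}
  gripper: 0.09

```text
t: 15.85
eef_pos: [0.3956, 0.1123, 0.4048]
tool_rot: [0.693, 0.721, -0.002, 0.001]
wrist_force: [0.3, -1.2, 0.7]
width: 0.972
```

>>> move_arm:
  targets:
    - {"travel": [0, 0, 0], "yaw": 0}
    - {"travel": [0, 0, 0], "yaw": 0}

```text
t: 16.05
eef_pos: [0.4, 0.1118, 0.4045]
tool_rot: [0.693, 0.721, 0.0, -0.0]
wrist_force: [0.7, 0.2, 0.0]
width: 0.977
```

```bash
python3 - <<'E'
from h import *
c=snap('wrist','w14.png')
cv2.imwrite('pics/w14c.png',cv2.resize(c['frame'][120:270,250:430,::-1],(720,600),interpolation=2))
to([.45,.26,.41],92.2)
a=np.radians(2.2);Rz=np.array([[np.cos(a),-np.sin(a)],[np.sin(a),np.cos(a)]])
def S(x,y,z): p=Rz@[x,y];return [.4752+p[0],.1145+p[1],z]
for q in [(-.022,0,.075),(-.016,0,.075)]:
        print(q,((proj(c,S(*q))-(250,120))*4).round(1))
E
```

```text
now [0.4001 0.1119 0.4043] head 92.21 t 16.1 F [ 0.4 -0.4 -0.2] w 0.0902 q [ 0.39  0.14 -0.79  2.1   0.12  0.94 -0.42]
travel [ 0.1461  0.0556 -0.0056] yaw 0.0002
(-0.022, 0, 0.075) [338.1 325.1]
(-0.016, 0, 0.075) [361.6 325.1]
```

View pics/w14c.png

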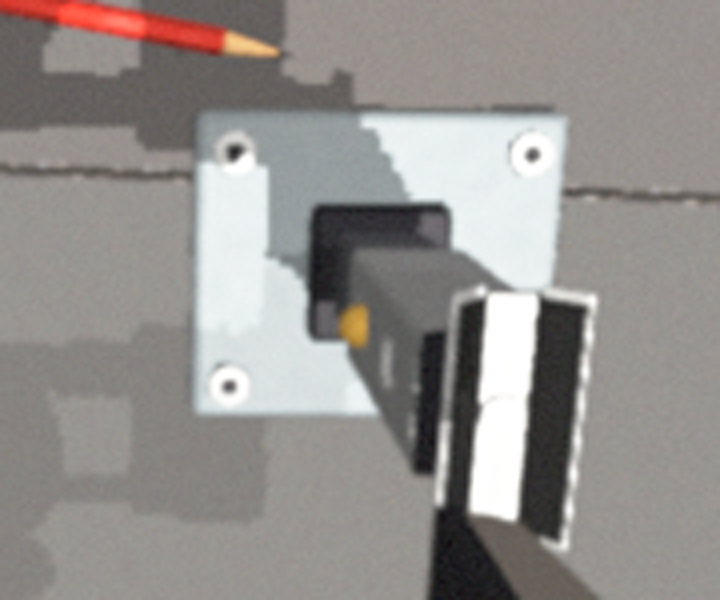

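>>> move_arm:
  targets:
    - {"travel": [0.045, 0.01, 0], "yaw": 0}
    - {"travel": [0.09, 0.02, 0], "yaw": 0}
    - {"travel": [0.135, 0.035, 0], "yaw": 0}
    - {"travel": [0.18, 0.05, 0], "yaw": 0}
    - {"travel": [0.21, 0.058, 0], "yaw": 0}
    - {"travel": [0.21, 0.058, 0], "yaw": 0}
    - {"travel": [0.21, 0.058, 0], "yaw": 0}
    - {"travel": [0.21, 0.058, 0], "yaw": 0}

```text
t: 16.9
eef_pos: [0.4495, 0.323, 0.4038]
tool_rot: [0.694, 0.72, -0.001, -0.0]
wrist_force: [0.1, -0.1, 1.3]
width: 0.979
```

```bash
python3 - <<'E'
from h import *
c=snap('wrist','w15.png')
to([.45,.32,.41],92.2)
E
```

```text
now [0.4496 0.3228 0.4041] head 92.13 t 16.95 F [ 1.  -0.1 -0. ] w 0.0899 q [-0.06  0.43 -0.79  1.8   0.35  1.06 -0.95]
travel [-0.0028  0.0003 -0.0059] yaw -0.0012
```

View pics/w15.png

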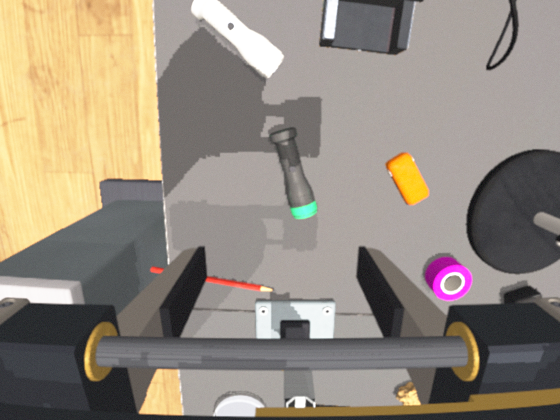

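Candidates: black torch with green ring at (295,173), white decoy at (237,37). The black one fits; enlarged crop and measurement follow.

```bash
python3 - <<'E'
from h import *
c=load('w15');f=c['frame'][:,:,::-1]
cv2.imwrite('pics/w15c.png',cv2.resize(f[115:230,240:360],(626,600),interpolation=2))
E
```

```text
(no output)
```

View pics/w15c.png

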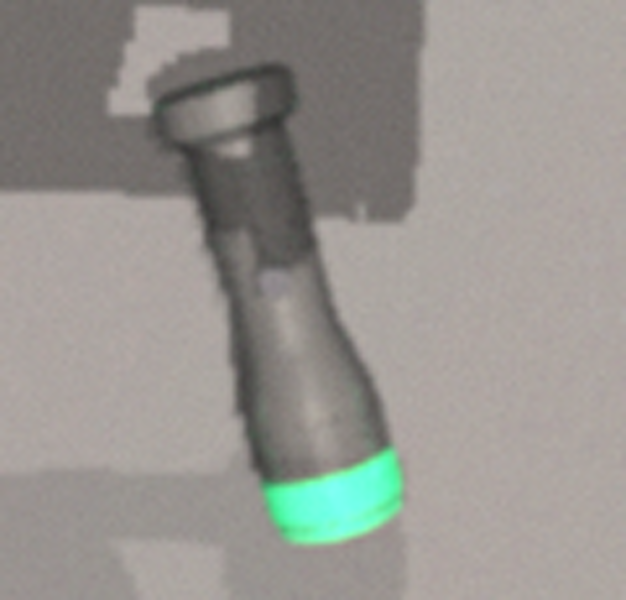

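```bash
python3 - <<'E'
from h import *
c=load('w15')
k=600/115
def P(x,y,z=.016): return plane(c,x/k+240,y/k+115,z)[:2]
f=c['frame'].astype(int); m=((f[:,:,1]-f[:,:,0])>60).astype(np.uint8); m[:100]=0;m[230:]=0;m[:,:240]=0;m[:,360:]=0
print('green',cv2.minAreaRect(np.argwhere(m)[:,::-1].astype(np.float32)))
for n,a,b in [('flange',(155,115),(295,88)),('neck',(195,165),(290,138)),('waist',(218,240),(318,240)),('mid',(236,320),(338,300)),('head',(258,450),(382,410)),('ringtop',(266,488),(395,450)),('ringend',(288,542),(402,500))]:
    A,B=P(*a),P(*b);print(n,((A+B)/2).round(4),np.linalg.norm(A-B).round(4))
t=P(225,80,.018);l=P(345,525,.010);print('tail end',t,'lens end',l,np.linalg.norm(t-l),np.degrees(np.arctan2(*(t-l)[::-1])))
E
```

```text
green ((304.38409423828125, 210.90487670898438), (13.934163093566895, 26.246139526367188), 73.0724868774414)
flange [0.4478 0.3851] 0.031
neck [0.4521 0.3745] 0.0216
waist [0.4587 0.3553] 0.0223
mid [0.4637 0.3397] 0.0234
head [0.4727 0.3122] 0.0299
ringtop [0.4757 0.303 ] 0.0311
ringend [0.4798 0.2905] 0.0284
tail end [0.44767768 0.38977207] lens end [0.48048434 0.2876163 ] 0.10729435248102775 107.80407905377702
```

```bash
python3 - <<'E'
from h import *
to([.4618,.3442,.28],108.4)
E
```

```text
now [0.4496 0.3228 0.4041] head 92.13 t 16.95 F [ 1.  -0.1 -0. ] w 0.0899 q [-0.06  0.43 -0.79  1.8   0.35  1.06 -0.95]
travel [0.0211 0.0131 0.1241] yaw -0.284
```

>>> move_arm:
  targets:
    - {"travel": [0.021, 0.013, 0.03], "yaw": -0.14}
    - {"travel": [0.021, 0.013, 0.06], "yaw": -0.284}
    - {"travel": [0.021, 0.013, 0.09], "yaw": -0.284}
    - {"travel": [0.021, 0.013, 0.124], "yaw": -0.284}
    - {"travel": [0.021, 0.013, 0.124], "yaw": -0.284}
    - {"travel": [0.021, 0.013, 0.124], "yaw": -0.284}

```text
t: 17.55
eef_pos: [0.4618, 0.3449, 0.2812]
tool_rot: [0.585, 0.811, -0.0, 0.0]
wrist_force: [0.2, 0.3, 2.0]
width: 0.984
```

```bash
python3 - <<'E'
from h import *
c=snap('wrist','w16.png')
to([.4618,.3442,.202],108.4)
E
```

```text
now [0.462  0.3455 0.2822] head 108.45 t 17.6 F [ 0.6  0.6 -0.2] w 0.0903 q [-0.14  0.64 -0.75  1.84  0.55  0.88 -0.83]
travel [-0.0012 -0.0007  0.0802] yaw 0.0008
```

View pics/w16.png

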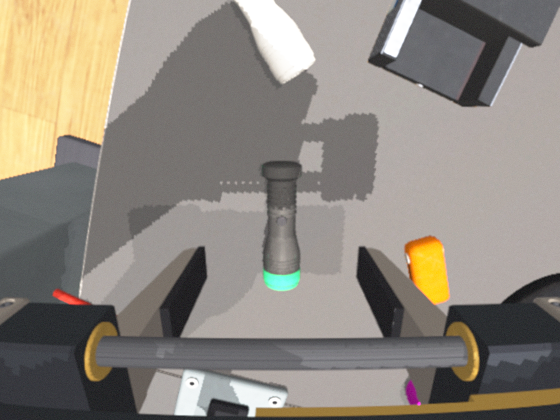

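```bash
python3 - <<'E'
from h import *
c=load('w16')
u=np.array([np.cos(np.radians(108.4)),np.sin(np.radians(108.4))])
for p,z in [((282,162),.02),((282,270),.032),((282,270),.016),((282,289),.016),((282,289),.008),((282,180),.03)]:
    q=plane(c,*p,z)[:2];print(p,z,q.round(4),((q-[.4634,.3395])@u).round(4))
E
```

```text
(282, 162) 0.02 [0.4459 0.3912] 0.0546
(282, 270) 0.032 [0.4729 0.3106] -0.0304
(282, 270) 0.016 [0.4756 0.3028] -0.0387
(282, 289) 0.016 [0.4815 0.2851] -0.0573
(282, 289) 0.008 [0.4831 0.2806] -0.0621
(282, 180) 0.03 [0.4497 0.3799] 0.0426
```

>>> move_arm:
  targets:
    - {"travel": [-0.001, -0.0005, 0.03], "yaw": 0}
    - {"travel": [-0.001, -0.0005, 0.06], "yaw": 0}
    - {"travel": [-0.001, -0.0005, 0.08], "yaw": 0}
    - {"travel": [-0.001, -0.0005, 0.08], "yaw": 0}
    - {"travel": [-0.001, -0.0005, 0.08], "yaw": 0}

```text
t: 18.1
eef_pos: [0.4619, 0.345, 0.2026]
tool_rot: [0.584, 0.812, 0.001, 0.0]
wrist_force: [-0.8, -0.5, 0.8]
width: 0.979
```

>>> move_arm:
  targets:
    - {"travel": [0, 0, 0], "yaw": 0}
    - {"travel": [0, 0, 0], "yaw": 0}
    - {"travel": [0, 0, 0], "yaw": 0}
    - {"travel": [0, 0, 0], "yaw": 0}
    - {"travel": [0, 0, 0], "yaw": 0}
    - {"travel": [0, 0, 0], "yaw": 0}
    - {"travel": [0, 0, 0], "yaw": 0}
    - {"travel": [0, 0, 0], "yaw": 0}
  gripper: 0.005
  squeeze: 20

```text
t: 18.9
eef_pos: [0.4612, 0.3445, 0.2006]
tool_rot: [0.584, 0.812, -0.0, -0.0]
wrist_force: [0.0, 0.7, -0.7]
width: 0.337
```

>>> move_arm:
  targets:
    - {"travel": [0, 0, 0], "yaw": 0}
    - {"travel": [0, 0, 0], "yaw": 0}
    - {"travel": [0, 0, 0], "yaw": 0}
    - {"travel": [0, 0, 0], "yaw": 0}
    - {"travel": [0, 0, 0], "yaw": 0}

```text
t: 19.4
eef_pos: [0.4612, 0.3444, 0.2006]
tool_rot: [0.584, 0.812, -0.0, -0.0]
wrist_force: [-0.8, 0.3, -1.0]
width: 0.34
```

```bash
python3 - <<'E'
from h import *
c=snap('wrist','w17.png')
to([.4618,.3442,.202],108.4)
E
```

```text
now [0.4612 0.3444 0.2006] head 108.5 t 19.45 F [ 0.4 -0.2 -0.4] w 0.031 q [-0.21  0.75 -0.66  1.87  0.65  0.75 -0.91]
travel [-0.0004  0.0005 -0.0014] yaw 0.0018
```

View pics/w17.png

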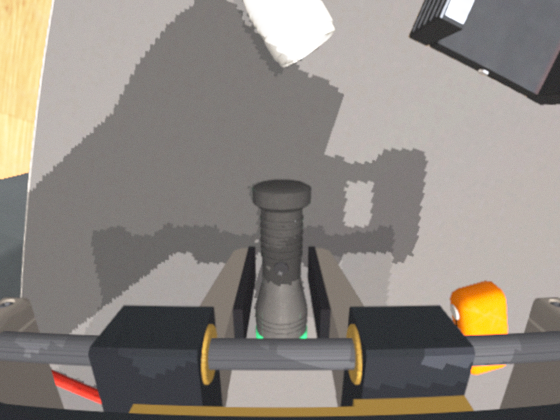

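```bash
python3 - <<'E'
from h import *
to([.4612,.3444,.40],108.5)
to([.4755,.1189,.40],92.2)
E
```

```text
now [0.4612 0.3444 0.2006] head 108.5 t 19.45 F [ 0.4 -0.2 -0.4] w 0.031 q [-0.21  0.75 -0.66  1.87  0.65  0.75 -0.91]
travel [-0.     -0.     -0.1994] yaw 0.0
now [0.4612 0.3444 0.2006] head 108.5 t 19.45 F [ 0.4 -0.2 -0.4] w 0.031 q [-0.21  0.75 -0.66  1.87  0.65  0.75 -0.91]
travel [-0.2184 -0.058  -0.1994] yaw 0.2845
```

>>> move_arm:
  targets:
    - {"travel": [0, 0, -0.02], "yaw": 0}
    - {"travel": [0, 0, -0.05], "yaw": 0}
    - {"travel": [0, 0, -0.09], "yaw": 0}
    - {"travel": [0, 0, -0.13], "yaw": 0}
    - {"travel": [0, 0, -0.17], "yaw": 0}
    - {"travel": [0, 0, -0.2], "yaw": 0}
    - {"travel": [0, 0, -0.2], "yaw": 0}

```text
t: 20.15
eef_pos: [0.4615, 0.3455, 0.4049]
tool_rot: [0.584, 0.812, 0.003, 0.001]
wrist_force: [0.1, 0.5, -1.5]
width: 0.336
```

```bash
python3 - <<'E'
from h import *
c=snap('wrist','w18.png')
to([.4755,.1189,.40],92.2)
E
```

```text
now [0.4613 0.3447 0.4023] head 108.49 t 20.2 F [-0.2 -0.3 -2.7] w 0.0311 q [-0.06  0.5  -0.85  1.75  0.42  1.08 -0.73]
travel [-0.2186 -0.0581  0.002 ] yaw 0.2843
```

View pics/w18.png

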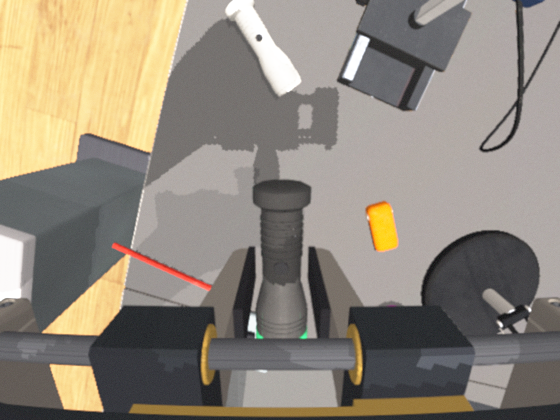

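Torch is held firmly and level (same place in the image). Carry it over the stand.

>>> move_arm:
  targets:
    - {"travel": [-0.035, -0.01, 0], "yaw": 0.05}
    - {"travel": [-0.075, -0.02, 0], "yaw": 0.1}
    - {"travel": [-0.115, -0.03, 0], "yaw": 0.15}
    - {"travel": [-0.155, -0.041, 0], "yaw": 0.2}
    - {"travel": [-0.19, -0.05, 0.002], "yaw": 0.25}
    - {"travel": [-0.2185, -0.058, 0.002], "yaw": 0.284}
    - {"travel": [-0.2185, -0.058, 0.002], "yaw": 0.284}
    - {"travel": [-0.2185, -0.058, 0.002], "yaw": 0.284}

```text
t: 21.0
eef_pos: [0.4752, 0.1181, 0.3973]
tool_rot: [0.694, 0.72, -0.001, -0.001]
wrist_force: [-0.4, 1.4, -1.7]
width: 0.336
```

>>> move_arm:
  targets:
    - {"travel": [0, 0, 0], "yaw": 0}
    - {"travel": [0, 0, 0], "yaw": 0}

```text
t: 21.2
eef_pos: [0.4753, 0.1201, 0.3983]
tool_rot: [0.692, 0.722, -0.0, -0.0]
wrist_force: [-0.3, 0.1, -1.9]
width: 0.338
```

```bash
python3 - <<'E'
from h import *
c=snap('wrist','w19.png')
to([.4755,.1189,.347],92.2)
E
```

```text
now [0.4753 0.12   0.3984] head 92.37 t 21.25 F [-0.2  0.2  0. ] w 0.0309 q [ 0.38  0.32 -0.81  1.95  0.27  0.98 -0.52]
travel [-0.0012  0.0002  0.0514] yaw 0.003
```

View pics/w19.png

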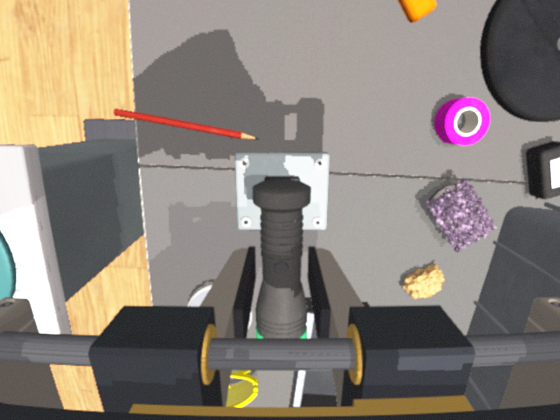

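>>> move_arm:
  targets:
    - {"travel": [-0.001, 0, 0.02], "yaw": 0.003}
    - {"travel": [-0.001, 0, 0.036], "yaw": 0.003}
    - {"travel": [-0.001, 0, 0.045], "yaw": 0.003}
    - {"travel": [-0.001, 0, 0.045], "yaw": 0.003}
    - {"travel": [-0.001, 0, 0.045], "yaw": 0.003}

```text
t: 21.75
eef_pos: [0.4758, 0.1184, 0.354]
tool_rot: [0.694, 0.72, 0.0, -0.0]
wrist_force: [0.9, 0.4, -0.9]
width: 0.334
```

>>> move_arm:
  targets:
    - {"travel": [0, 0, 0.001], "yaw": 0}
    - {"travel": [0, 0, 0.002], "yaw": 0}
    - {"travel": [0, 0, 0.002], "yaw": 0}

```text
t: 22.05
eef_pos: [0.4757, 0.1178, 0.3519]
tool_rot: [0.694, 0.72, 0.0, 0.0]
wrist_force: [0.0, -0.2, -1.8]
width: 0.336
```

>>> move_arm:
  targets:
    - {"travel": [0, 0, 0.001], "yaw": 0}
    - {"travel": [0, 0, 0.0015], "yaw": 0}
    - {"travel": [0, 0, 0.0015], "yaw": 0}

```text
t: 22.35
eef_pos: [0.4756, 0.1178, 0.3501]
tool_rot: [0.694, 0.72, -0.0, -0.0]
wrist_force: [0.2, -0.2, -1.4]
width: 0.335
```

>>> move_arm:
  targets:
    - {"travel": [0.001, 0, 0.0005], "yaw": 0}
    - {"travel": [0.001, 0, 0.001], "yaw": 0}
    - {"travel": [0.001, 0, 0.001], "yaw": 0}

```text
t: 22.65
eef_pos: [0.4756, 0.1189, 0.3491]
tool_rot: [0.694, 0.72, -0.0, -0.0]
wrist_force: [0.3, 0.6, -0.9]
width: 0.336
```

>>> move_arm:
  targets:
    - {"travel": [0, 0, 0.0005], "yaw": 0}
    - {"travel": [0, 0, 0.001], "yaw": 0}
    - {"travel": [0, 0, 0.001], "yaw": 0}

```text
t: 22.95
eef_pos: [0.4756, 0.1188, 0.3481]
tool_rot: [0.694, 0.72, -0.0, -0.0]
wrist_force: [-0.6, -1.3, -1.2]
width: 0.339
```

>>> move_arm:
  targets:
    - {"travel": [0, 0, 0.0005], "yaw": 0}
    - {"travel": [0, 0, 0.001], "yaw": 0}
    - {"travel": [0, 0, 0.001], "yaw": 0}

```text
t: 23.25
eef_pos: [0.4756, 0.119, 0.3476]
tool_rot: [0.694, 0.72, -0.0, 0.0]
wrist_force: [-2.0, -0.7, 5.0]
width: 0.339
```

>>> move_arm:
  targets:
    - {"travel": [0, 0, 0], "yaw": 0}
    - {"travel": [0, 0, 0], "yaw": 0}
    - {"travel": [0, 0, 0], "yaw": 0}
    - {"travel": [0, 0, 0], "yaw": 0}
    - {"travel": [0, 0, 0], "yaw": 0}
  gripper: 0.06

```text
t: 23.75
eef_pos: [0.4756, 0.1188, 0.3471]
tool_rot: [0.694, 0.72, -0.0, -0.0]
wrist_force: [-0.1, 0.4, 0.9]
width: 0.654
```

```bash
python3 - <<'E'
from h import *
c=snap('wrist','w20.png')
to([.4755,.1189,.347],92.2)
E
```

```text
now [0.4756 0.1189 0.3471] head 92.06 t 23.8 F [ 0.6 -0.5 -0.3] w 0.0601 q [ 0.33  0.39 -0.77  2.    0.35  0.88 -0.59]
travel [ 0.     -0.0001  0.0001] yaw -0.0024
```

View pics/w20.png

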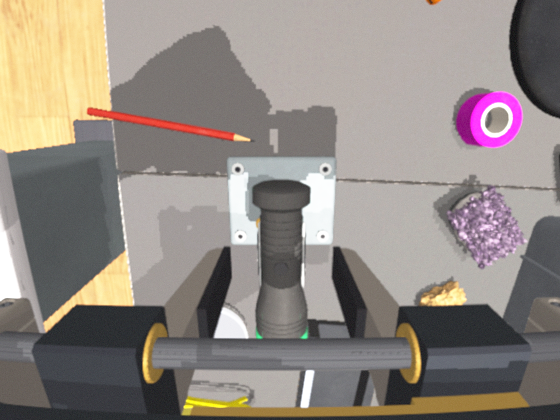

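Torch rests in the cradle, unmoved on release. Retreat straight up and look from a distance.

>>> move_arm:
  targets:
    - {"travel": [0, 0, -0.02], "yaw": 0}
    - {"travel": [0, 0, -0.05], "yaw": 0}
    - {"travel": [0, 0, -0.09], "yaw": 0}
    - {"travel": [0, 0, -0.13], "yaw": 0}
    - {"travel": [0, -0.03, -0.13], "yaw": 0}
    - {"travel": [0, -0.06, -0.13], "yaw": 0}
    - {"travel": [0, -0.06, -0.13], "yaw": 0}
    - {"travel": [0, -0.06, -0.13], "yaw": 0}

```text
t: 24.6
eef_pos: [0.4156, 0.1166, 0.4775]
tool_rot: [0.694, 0.72, 0.0, 0.001]
wrist_force: [-0.4, 0.7, 0.8]
width: 0.653
```

```bash
python3 - <<'E'
from h import *
c=snap('wrist','w21.png');s=snap('scene','s21.png');t=snap('top','t21.png')
cv2.imwrite('pics/w21c.png',cv2.resize(c['frame'][100:340,200:440,::-1],(600,600),interpolation=2))
cv2.imwrite('pics/s21c.png',cv2.resize(s['frame'][160:260,190:290,::-1],(600,600),interpolation=2))
to([.4755,.1189,.347],92.2)
E
```

```text
now [0.4164 0.1165 0.4771] head 92.04 t 24.75 F [-0.8  1.1 -0.7] w 0.0601 q [ 0.5   0.08 -0.88  1.97  0.07  1.12 -0.37]
travel [0.0002 0.0591 0.1301] yaw -0.0029
```

View pics/w21c.png

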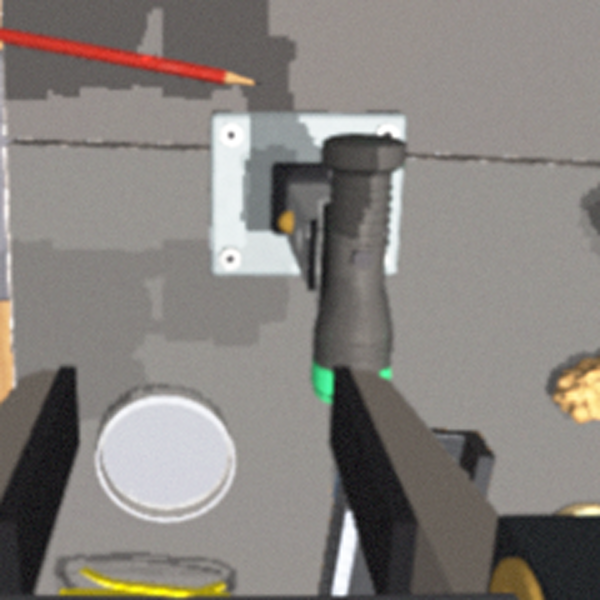

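View pics/s21c.png

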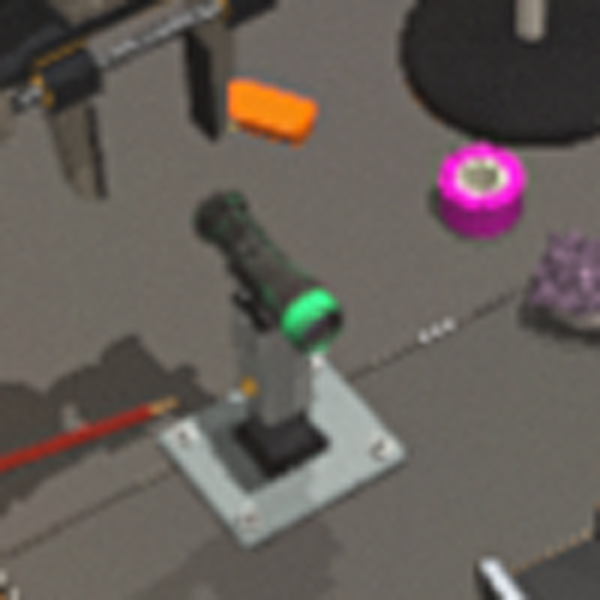

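View pics/t21.png

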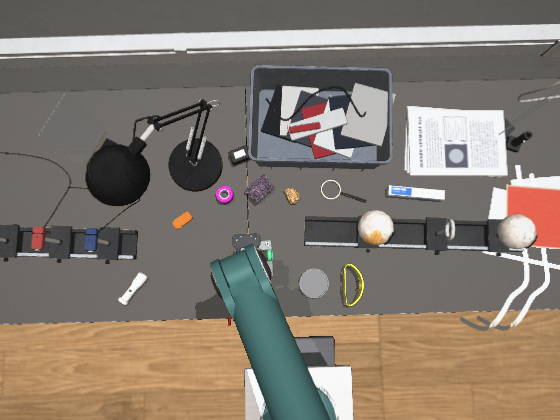

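```bash
python3 - <<'E'
from h import *
c=load('w21');s=load('s21')
a=np.radians(2.2);u=np.array([-np.sin(a),np.cos(a)])
z=.1628;mid=np.array([.4755,.1145])
for n,cam,p,o,k in [('lens scene',s,(327,326),(190,160),6),('tail flange w',c,(364,152),(200,100),2.5),('ring upper edge w',c,(352,368),(200,100),2.5)]:
    q=plane(cam,p[0]/k+o[0],p[1]/k+o[1],z)[:2];print(n,q.round(4),((q-mid)@u).round(4))
for d in(-.052,.049): 
    q=np.append(mid+u*d,z);print(d,'scene crop',((proj(s,q)-(190,160))*6).round(0),'wrist crop',((proj(c,q)-(200,100))*2.5).round(0))
E
```

```text
lens scene [0.4846 0.0649] -0.0499
tail flange w [0.4738 0.161 ] 0.0466
ring upper edge w [0.4773 0.0738] -0.0407
-0.052 scene crop [318. 335.] wrist crop [350. 393.]
0.049 scene crop [214. 216.] wrist crop [364. 145.]
```

```bash
python3 - <<'E'
from h import *
print(ctrl.job_done())
E
```

```text
the job is handed in; nothing more can be done
None
```

The sleeve is locked in its next hole, and the torch with the green ring lies in the cradle with its lens towards the eye model (-y). I handed the job in at about 25 s.

- **Sleeve:** I pressed the button flush with a 30 N grip and slid the sleeve up in small steps at a reduced 11 N grip. My first stop was early: the wrist force fell to zero, but the wrist picture showed the button flush rather than out. I gripped again and raised it about 1 mm more. The force then rose to only about 5 N, and the picture showed the button standing its full 6 mm out. The lift is about 32.5 mm.
- **Torch:** I gripped it near its middle and lowered it until it touched the cradle, at about the height expected (5 N). It did not move when I let go. The white torch-shaped object was left alone.
- **Last checks:** In the last pictures the torch lay in the cradle, about 1–2 mm off centre towards -y, and the button was still out. The scene camera put the lens centre about 7 mm further along x than the wrist view did. I put that down to the coarse scene image and did not resolve it. The bystanders I could see were unmoved, though the arm hid part of the table from the top camera. The gripper was clear of everything.

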